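Lock the spindle nut against its collar

TASK

The knurled locknut on the leaning spindle has worked loose, and the spindle spins freely in its bearing. Take the spanner from its wooden rest, slip its jaws onto the spindle's square collar under the nut, with the handle over the rest plate so that the stop pin can catch it, and let go; with the spanner holding the spindle, screw the nut clockwise until it stops tight on the collar. Then take the spanner off and lay it flat back on its wooden rest, leaving the other loose things alone.

Things in the scene. Friction and masses are not known exactly. Their poses are not given: they have to be found in the camera images.
- head: Fixed grey cast head, foot 124 x 104 x 12 mm, origin at the centre of its underside, z up. The spindle axis leans 30 deg to the head's -x (the robot's left): it runs along (-0.5, 0, 0.866) through (-30, 0, 90) mm, the centre of the flange's top face. Level with it, on the head's -y side (towards the robot), a sloping rest plate runs from 26 to 106 mm off the axis, 22 mm downhill to 52 mm uphill.
- stop_pin (a point): Middle of the steel stop pin, 10 mm thick, 24 mm high, standing on the rest plate parallel to the spindle, 98 mm to the head's -y side of the axis and 15.5 mm downhill. It catches the handle of a spanner on the collar when the spindle turns clockwise (seen from above); the handle then points to the head's -y. Axes as the head's.
- spindle_square (a point): On the spindle axis, 4 mm above the flange's top face (flange 52 mm across), in the square collar: 24 x 24 mm, corners cut 3 mm, 14 mm high, between flange and nut. z along the spindle, up; x, y square to the collar's faces, turning with it. At the start its -y points to the handle side, 0.15 to 0.45 rad uphill (anticlockwise) of where the pin stops the spanner. Turns easily (0.03 N m).
- nut_centre (a point): Centre of the round knurled steel locknut, 44 mm across, 27 mm high, coaxial with the spindle; z along it, up. Its lower face stands up to 1.5 mm above the square collar when loose, on it when tight; a 16 mm stud stands about 8 mm out of its top. Grip it from along the axis, fingertips not below its lower face: the spanner lies about 6 mm under that.
- locknut (a joint): Turn of the locknut on the spindle's thread, rad: grows clockwise seen from above, starts at 0 to 0.8, hard stop at 2.4 (tight on the collar); 4 mm down a turn. The thread drags with about 0.13 N m, more than the bearing, so a spindle that is not held just turns with the nut. It stays where it is left.
- spindle (a joint): Turn of the spindle in its bearing, rad, clockwise from above positive; 0 when the collar's -y is the head's -y. Starts at -0.45 to -0.15. With a spanner on, caught by the pin, it stops at about 0 (play up to 0.3 either way): turning the nut first carries spindle and spanner round to the pin.
- spanner_jaw (a point): Centre between the jaws of the loose steel spanner, half-way up its 8 mm thick head. Jaws open to +y, handle to -y, z up from the flat underside. Gap 27.5 mm, flared; jaws reach 27 mm ahead, gap floor 13.5 mm behind; head 60 mm wide, ends 38 mm behind. Fully on, this point is at spindle_square, underside on the flange; it must be slid on along its length, between flange and nut.
- spanner_grip (a point): Where to hold the spanner: middle of its black handle, 140 mm behind (-y of) the jaw centre, 9 mm above the underside. Handle 20 mm wide (x), 18 mm thick, from 83 to 188 mm behind the jaw centre; shank between 16 mm wide, 8 mm thick. About 130 g, balance point about 50 mm behind the jaw centre. Axes as spanner_jaw.
- rest: Fixed plain wooden block, 90 x 130 x 30 mm (x, y, z), origin at the centre of its underside. At the start the spanner lies on its top, jaw centre about 32 mm along +y of the block's centre, handle overhanging its -y end.
- cup_mid (a point): Bystander: small tapered aluminium cup, 33 mm across, 34 mm high, centre.
- felt_mid (a point): Bystander: felt wheel 43 mm across on a thin upright mandrel, 50 mm high, centre.
- oilstone_mid (a point): Bystander: grey oilstone block 72 x 30 x 22 mm, centre.

How it is judged:
On the way, in this order (a step that is already met when the one before it is completed fails the run):
1. the spanner is on the spindle's square collar (jaw centre within 10 mm of the collar's point, flat to it) and let go (distance between spanner_jaw and spindle_square below 0.01 m and angle between the z axis of spanner_jaw and the z axis of spindle_square, either way round below 0.15 rad and contact force between the fingers and spanner below 0.1 N), for 0.2 s.
2. the locknut is tight (within 0.12 rad of its stop) while the spanner is still on the collar (value of joint locknut above 2.28 rad and distance between spanner_jaw and spindle_square below 0.012 m), for 0.2 s.
At the end, for the whole second after the job is handed in: The locknut is tight (within 0.15 rad of its stop); the spanner lies flat (within 0.08 rad), right way up and at rest on top of its wooden rest, its jaw centre within 75 mm of the block's centre (value of joint locknut above 2.25 rad and z of spanner_jaw in the frame of rest between 0.03 and 0.038 m and angle between spanner_jaw's own z axis and vertical below 0.08 rad and horizontal distance between spanner_jaw and rest below 0.075 m and contact force between spanner and rest above 0.3 N and linear speed of spanner below 0.02 m/s); the robot touches nothing.
It fails at once if a loose bystander (cup, felt wheel, oilstone) is pushed more than 30 mm (distance of any of cup_mid, felt_mid, oilstone_mid from where it was at the start of the episode above 0.03 m).
It also fails if it takes over 72 s, if anything falls off the work surface, if the arm or the gripper's body presses on something with over 40 N, if the wrist force passes 120 N, or if a joint passes its speed limit or range.

ROBOT

A 7-joint arm with a two-finger parallel gripper is mounted at the origin on a cart in front of the work surface, level with it; the furniture and walls round the work are solid. World frame = base frame: x ahead of the robot, y to its left, z up, the work surface at z = 0. Lengths are in m, angles in rad, forces in N, time in s.
With the tool pointing down it reaches from about 0.4 to 0.925 m from the base axis. Payload 5.6 kg.
Tool frame: the origin (TCP) lies between the finger pads; the fingertips stand 19 mm ahead of it and the grasp point (between the pads) is the TCP (robot.finger_overhang is the distance from the TCP to the fingertips, in m); x points along the fingers, y is the direction in which the jaws open and shut, and the axes are right-handed (so a half turn about x gives the same grasp; the last joint's range is limited). The gripper opens to 85 mm and grips with 20 to 120 N. Pads are 22 mm wide; open, the fingers measure 114 mm over their backs; the gripper's body (76 mm by 85 mm) begins 54 mm behind the grasp point. The pads swing forward as they close: fully open they stand 13 mm farther back than shut.
Start: joints at [-1.179, 0.468, -0.012, 1.603, 0.006, 1.071, -0.056], TCP at [0.274, 0.59, 0.25] pointing down, gripper open.
Joint ranges: [-2.53, 2.53], [-0.31, 2.02], [-1.57, 1.55], [0.28, 2.44], [-1.29, 4.43], [0.15, 1.84], [-2.92, 2.92]. Speed limits (rad/s): [2.57, 2.57, 3.14, 3.14, 3.14, 3.14, 3.14].

INTERFACE

Orientations are given as a 3x3 rotation matrix whose columns are the frame's x, y, z axes.
In Python, from plant import robot gives the robot as it stands.
- The arm moves only by the tool drive_tool, never from a script. Its argument "rows" is a list of rows, each a list of 6 numbers: the shift along the tool's x, y, z in m, then the turn, a rotation vector about the tool's x, y, z in degrees. In form: [[tx, ty, tz, wx, wy, wz], ...]. A call has 1 to 10 rows; each row is the pose to reach, as a shift and turn from the pose commanded when the call began, along the tool's axes at that moment; what a row does not reach only later rows make up. A row lasts 1/10 s, in which the tool goes at most 50 mm and 8.59 degrees, less where a joint would pass 70% of its speed; a pose out of reach is approached as far as the arm can. A call with a gripper value outside its range is refused whole. "grip" is the closure, from 0 (fully open) to 1 (shut), set as the call begins (left out, the last holds). The fingers move at their own pace and stop on an object; "force" is the grip in N (left out, the last holds). Time passes only in rows, so rows that repeat a pose let the fingers close. It gives the time, the measured TCP pose, the force and the opening at its end, in the units of the state.
- robot.get_obs(): the state, without advancing time (a new reading comes with each control period).
- robot.snapshot(name): name is "scene" or "top"; returns the picture (384x512x3 uint8, red, green, blue); there is no depth.
- robot.calibration(name): a dict with "mtx" (3x3 intrinsics, pixels), "xyz" and "attitude" of the camera in the world. Camera axes: x right, y down, z forward; pixel columns grow to the right and rows downward; lengths in m; the calibration is good to about 2 mm. A picture is of the moment at which its call begins. calibration takes no time and is no camera call.
- robot.finish_job(): hands the job in, once; it reports no verdict.
The state is a dict: "time_s": time; "joint_positions": joint angles; "joint_vel": joint speeds; "joint_torque": joint torques, N m; "eef_pos": TCP position; "orientation": TCP orientation; "contact_force": force on the tool from outside, world axes, zero at the start; "wrist_torque": the same for the moment, N m; "grip_width": finger opening in m.
Only numpy, scipy, OpenCV 4.12 (cv2) and the standard library are available. Lean on these libraries where they do the work, as an engineer would, in place of code of your own. Each camera call takes 0.05 s, during which the arm holds its last target.

## Working session

There is one attempt and no reset: what is moved stays moved. The work goes in short steps, Python scripts to look and compute and a tool call to move; the robot and the scene stay as the last step left them, time stands still between calls to the robot, and variables do not carry over. Pictures are saved under pics/ and viewed, and the job is handed in when it is done.

Besides the shell and the picture viewer there is one more tool, called after "Emit:" as name(argument=value, ...), one argument or row to a line, values as JSON. drive_tool: Moves the arm, as the interface text tells. Its arguments: {"type":"object","properties":{"rows":{"type":"array"},"grip":{"type":"number"},"force":{"type":"number"}},"required":["rows"]}

```bash
ls; mkdir -p pics
python3 - <<'E'
from plant import robot
import cv2,numpy as np
print(robot.get_obs())
for n in("scene","top"):
    im=robot.snapshot(n); cv2.imwrite(f"pics/{n}0.png",cv2.resize(im[:,:,::-1],(800,600),interpolation=cv2.INTER_CUBIC)); cv2.imwrite(f"pics/{n}0raw.png",im[:,:,::-1])
    print(n,robot.calibration(n))
E
```

```text
pics
{'time_s': 0.0, 'joint_positions': array([-1.17900108,  0.46838763, -0.01158291,  1.60359296,  0.00600835,
        1.07140561, -0.05629309]), 'joint_vel': array([ 7.21710305e-05, -2.08646570e-04, -5.92743054e-04, -3.74573413e-03,
        3.50543195e-04, -2.95128680e-04,  1.31457463e-03]), 'joint_torque': array([ 5.14320836e-04, -5.32382083e+01,  2.16180983e-02, -2.51309735e+01,
        1.13538082e-02,  7.80191825e-03, -2.04320912e-05]), 'eef_pos': array([0.27365376, 0.5890259 , 0.2493442 ]), 'orientation': array([[-6.12492601e-04,  4.21288557e-01,  9.06926445e-01],
       [-1.64945983e-03,  9.06924956e-01, -4.21288979e-01],
       [-9.99998452e-01, -1.75397512e-03,  1.39413726e-04]]), 'contact_force': array([ 0.25900568, -0.34582871,  0.78529391]), 'wrist_torque': array([-0.04726734, -0.02397735, -0.04056317]), 'grip_width': 0.08546662457474413}
scene {'mtx': array([[455.65779431,   0.        , 255.20723533],
       [  0.        , 455.65779431, 181.85270797],
       [  0.        ,   0.        ,   1.        ]]), 'xyz': array([-0.10117344, -0.61393229,  0.9563605 ]), 'attitude': array([[ 0.73849719, -0.4627467 ,  0.49039515],
       [-0.67419451, -0.51665555,  0.52775828],
       [ 0.00914697, -0.72036972, -0.69352995]])}
top {'mtx': array([[406.54328909,   0.        , 258.056306  ],
       [  0.        , 406.54328909, 187.29747371],
       [  0.        ,   0.        ,   1.        ]]), 'xyz': array([0.318182  , 0.05095473, 1.058741  ]), 'attitude': array([[ 2.11582112e-02, -9.85520195e-01,  1.68232800e-01],
       [-9.99776009e-01, -2.09425459e-02,  3.05630102e-03],
       [ 5.11176763e-04, -1.68259784e-01, -9.85742555e-01]])}
```

View pics/scene0.png

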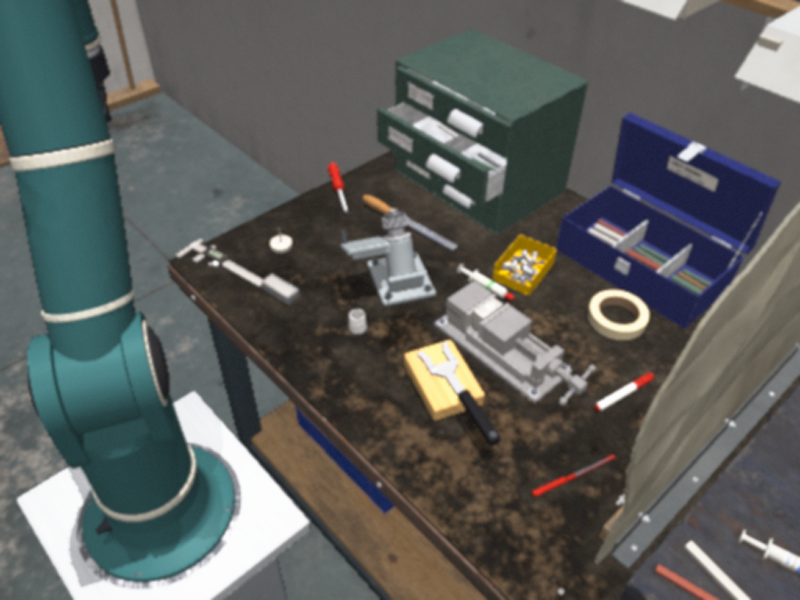

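View pics/top0.png

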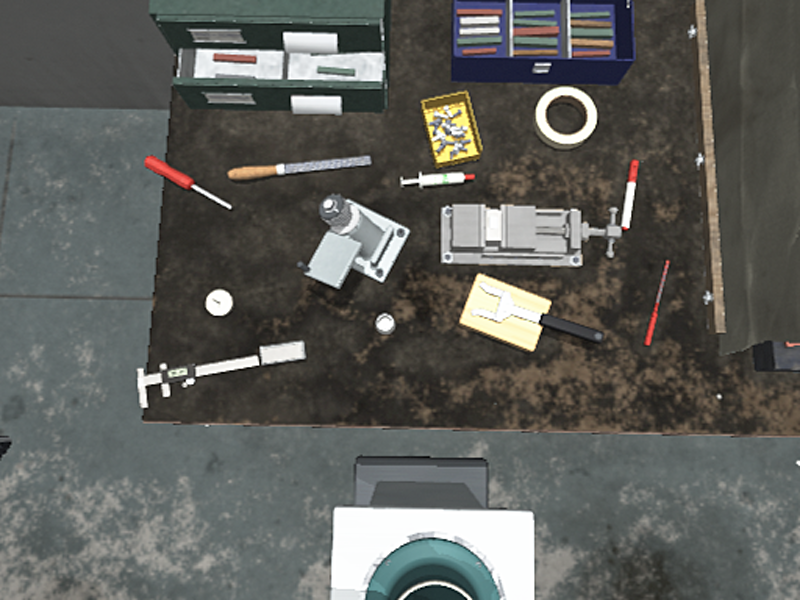

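The scene view shows the spanner on the yellow rest at about (450,385), and the head at about (400,265). In the top view the rest is at (505,312) and the head at (355,240). I'll enlarge these areas.

```bash
cat > h.py <<'E'
import numpy as np,cv2
from plant import robot
def P(n,X):
    c=robot.calibration(n);X=np.atleast_2d(X);q=(X-c['xyz'])@c['attitude'];q=q@c['mtx'].T;return q[:,:2]/q[:,2:]
def ray(n,uv):
    c=robot.calibration(n);d=np.linalg.inv(c['mtx'])@[uv[0],uv[1],1];return c['xyz'],c['attitude']@d
def onz(n,uv,z):
    o,d=ray(n,uv);return o+d*(z-o[2])/d[2]
def tri(uvs,uvt):
    A=[];b=[]
    for n,uv in(("scene",uvs),("top",uvt)):
        o,d=ray(n,uv);d=d/np.linalg.norm(d);M=np.eye(3)-np.outer(d,d);A.append(M);b.append(M@o)
    A=np.vstack(A);b=np.hstack(b);x=np.linalg.lstsq(A,b,rcond=None)[0];return x,np.linalg.norm(A@x-b)
def crop(im,x0,y0,w,h,s,f,pts=()):
    c=cv2.resize(im[y0:y0+h,x0:x0+w],None,fx=s,fy=s,interpolation=cv2.INTER_CUBIC)
    for i in range(0,w,10): cv2.line(c,(i*s,0),(i*s,4 if i%50 else 10),(0,255,255),1); 
    for i in range(0,w,20): cv2.putText(c,str(x0+i),(i*s,20),0,.35,(0,255,255),1)
    for i in range(0,h,10): cv2.line(c,(0,i*s),(5,i*s),(0,255,255),1)
    for i in range(0,h,20): cv2.putText(c,str(y0+i),(6,i*s+4),0,.35,(0,255,255),1)
    for p in pts: cv2.circle(c,(int(round((p[0]-x0+.5)*s)),int(round((p[1]-y0+.5)*s))),2,(0,0,255),-1)
    cv2.imwrite(f,c)
E
python3 - <<'E'
from h import *
s=cv2.imread('pics/scene0raw.png');t=cv2.imread('pics/top0raw.png')
crop(s,205,125,80,72,10,'pics/a1.png')
crop(s,250,210,80,75,10,'pics/a2.png')
crop(t,185,115,85,75,9,'pics/a3.png')
crop(t,285,165,110,70,7,'pics/a4.png')
E
```

```text
(no output)
```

View pics/a1.png

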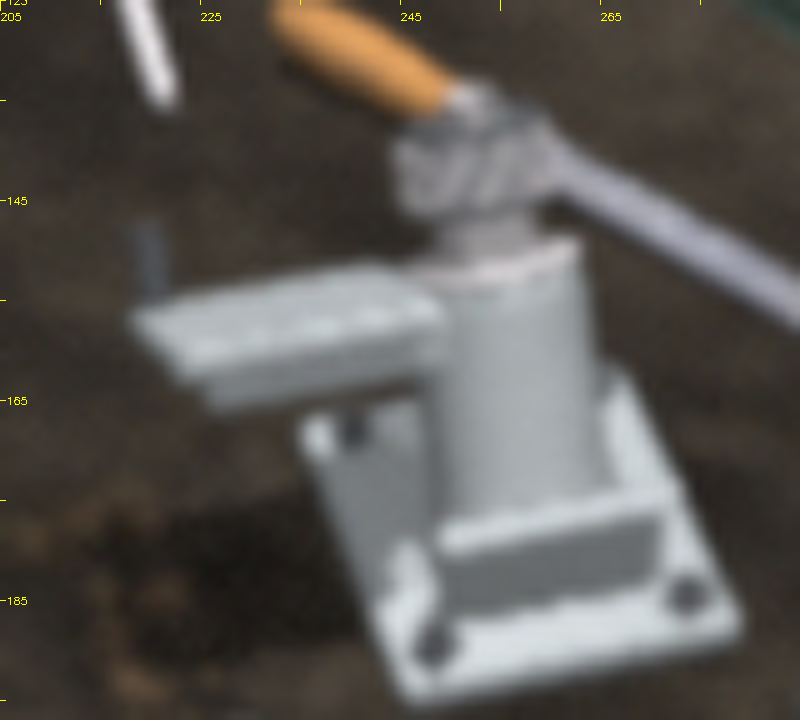

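View pics/a2.png

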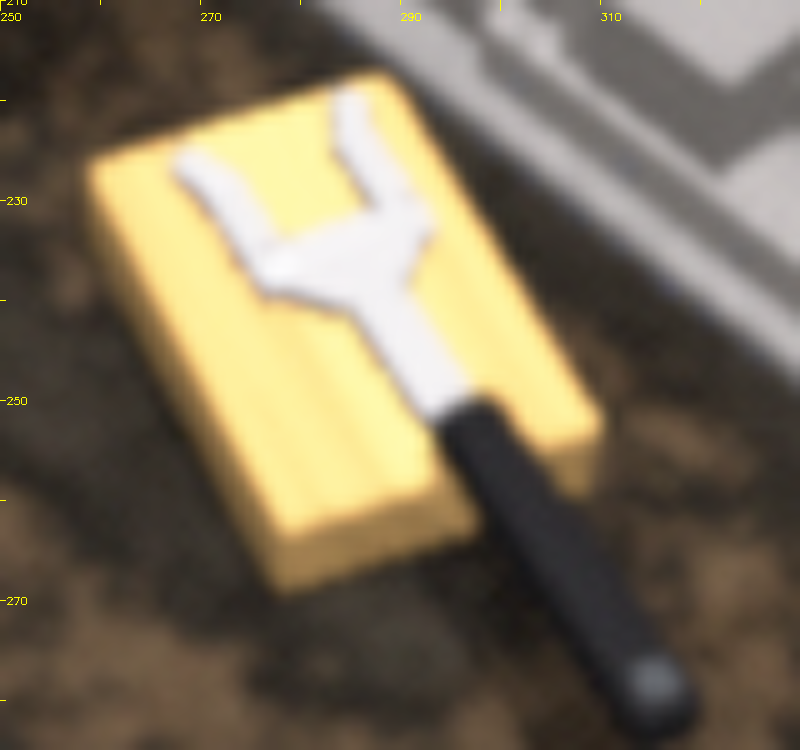

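View pics/a3.png

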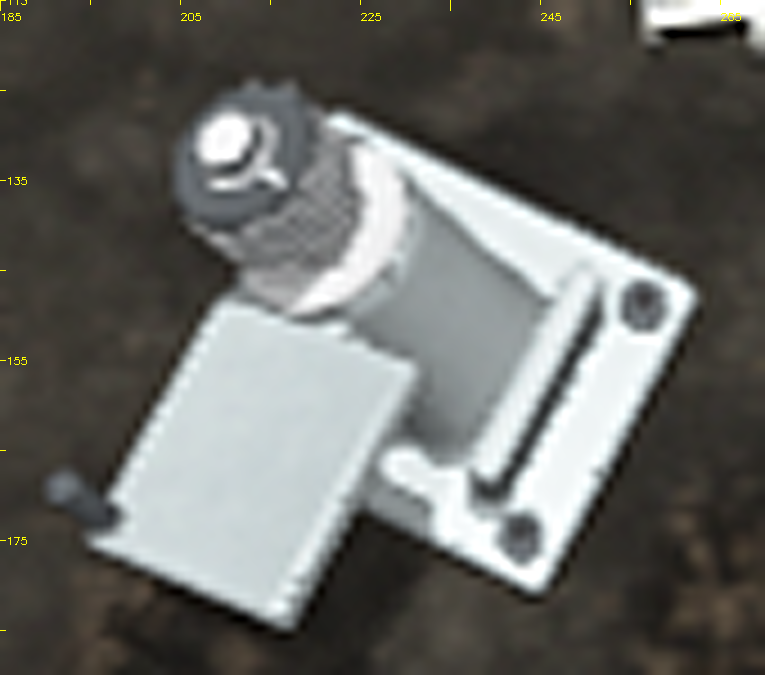

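View pics/a4.png

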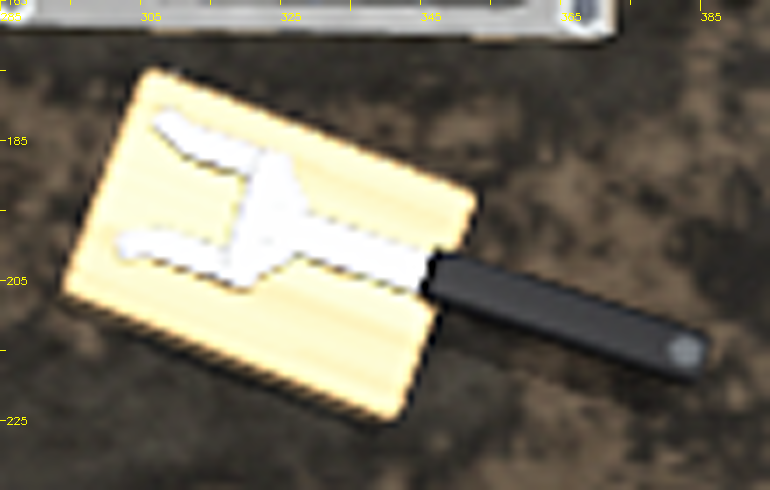

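```bash
cat > fit.py <<'E'
from h import *
from scipy.optimize import least_squares
def Rz(a):c,s=np.cos(a),np.sin(a);return np.array([[c,-s,0],[s,c,0],[0,0,1.]])
C=np.array([-.03,0,.09]);A=np.array([-.5,0,np.sqrt(.75)]);U=np.array([np.sqrt(.75),0,.5]);Y=np.array([0,1.,0])
def hp(side,up,h):return C-Y*side/1e3+U*up/1e3+A*h/1e3
def fit(obs,p0,z0=0,nz=False):
    def f(p):
        r=[]
        for n,uv,X in obs:
            W=Rz(p[2])@X+[p[0],p[1],p[3] if nz else z0]; r.append(P(n,W)[0]+off-uv)
        return np.ravel(r)
    off=.5
    s=least_squares(f,p0,loss='soft_l1'); return s.x,f(s.x).reshape(-1,2)
E
python3 - <<'E'
from fit import *
c=lambda x,y,z:np.array([x,y,z])/1e3
S,T="scene","top"
head=[(S,(279,188.7),c(62,-52,0)) if 0 else (T,(262.3,147.8),c(62,52,12)),(T,(245,180.8),c(62,-52,12)),(T,(222.3,127.5),c(-62,52,12)),
(T,(209,148.3),hp(26,-22,0)),(T,(231,155.5),hp(26,52,0)),(T,(195.3,175.5),hp(106,-22,0)),(T,(217,184.5),hp(106,52,0)),
(T,(191.8,169),hp(98,-15.5,24)),
(S,(279,187.2),c(62,52,12)),(S,(246,194),c(62,-52,12)),(S,(219.8,147.8),hp(98,-15.5,24))]
p,r=fit(head,[.55,.15,-2.03]);print(p,np.round(r,1).tolist())
np.save('head.npy',p)
s=cv2.imread('pics/scene0raw.png');t=cv2.imread('pics/top0raw.png')
X=[c(x,y,12) for x in(62,-62) for y in(52,-52)]+[hp(a,b,0) for a in(26,106) for b in(-22,52)]+[hp(98,-15.5,0),hp(98,-15.5,24)]
X+=[hp(26*np.cos(a),26*np.sin(a),0) for a in np.arange(0,6.28,.4)]
X+=[hp(22*np.cos(a),22*np.sin(a),h) for a in np.arange(0,6.28,.4) for h in (15,42)]+[hp(0,0,50)]
W=np.array(X)@Rz(p[2]).T+[p[0],p[1],0]
crop(s,205,125,80,72,10,'pics/b1.png',P(S,W));crop(t,185,115,85,75,9,'pics/b3.png',P(T,W))
for k,X in dict(square=hp(0,0,4),pin=hp(98,-15.5,12)).items(): print(k,Rz(p[2])@X+[p[0],p[1],0])
# rest + spanner
rest=[(T,(305.5,175),c(45,65,30)),(T,(353,192.8),c(45,-65,30)),(T,(294,206.5),c(-45,65,30)),(T,(342,224.5),c(-45,-65,30)),
(S,(259,226.5),c(-45,65,30)),(S,(278,263.5),c(-45,-65,30)),(S,(310,252),c(45,-65,30)),(S,(289,217),c(45,65,30))]
q,r=fit(rest,[.45,-.15,-2]);print(q,np.round(r,1).tolist())
q,r=fit(rest,[.45,-.15,-2,0],nz=True);print(q,np.round(r,1).tolist())
E
```

```text
[ 0.58628299  0.12230051 -2.01855181] [[1.0, -0.5], [0.4, 0.8], [-0.3, -0.5], [0.6, -0.7], [0.5, -0.2], [-1.0, 0.3], [-1.2, 0.2], [0.2, 0.7], [0.5, -0.4], [-0.3, -0.3], [-0.4, -0.2]]
square [0.60013717 0.15114599 0.0934641 ]
pin [0.51934125 0.20928025 0.0926423 ]
[ 0.46613208 -0.11324226 -0.35109473] [[0.5, -0.3], [0.7, -0.0], [-0.2, 0.4], [0.0, 1.0], [-0.8, -0.7], [0.3, -0.6], [0.7, 0.0], [-0.3, -0.6]]
[ 0.46719539 -0.11286654 -0.35021143 -0.00342394] [[0.2, -0.5], [0.2, -0.3], [-0.4, 0.2], [-0.4, 0.7], [-0.6, -0.2], [0.4, -0.1], [0.7, 0.5], [-0.2, -0.0]]
```

View overlays.

View pics/b1.png

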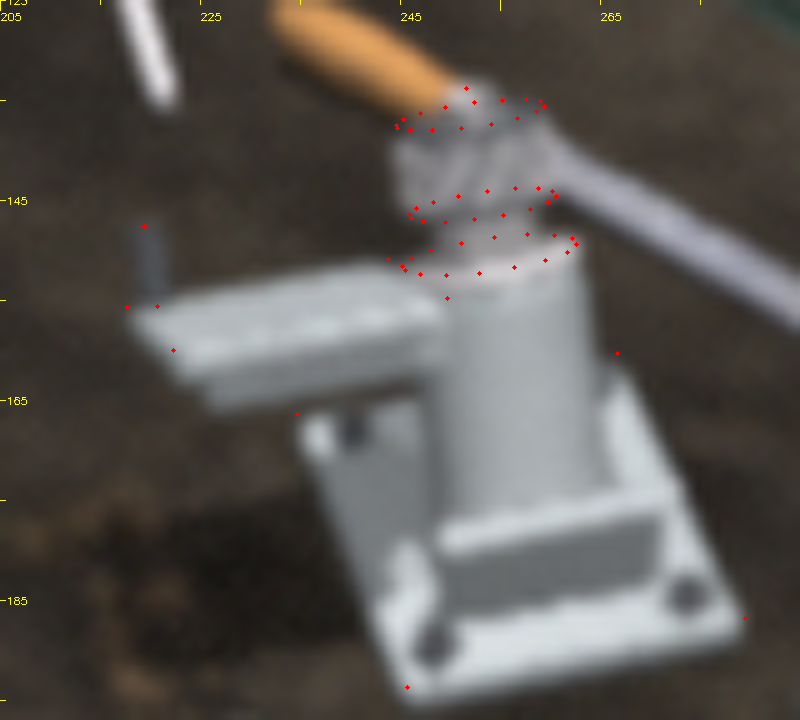

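View pics/b3.png

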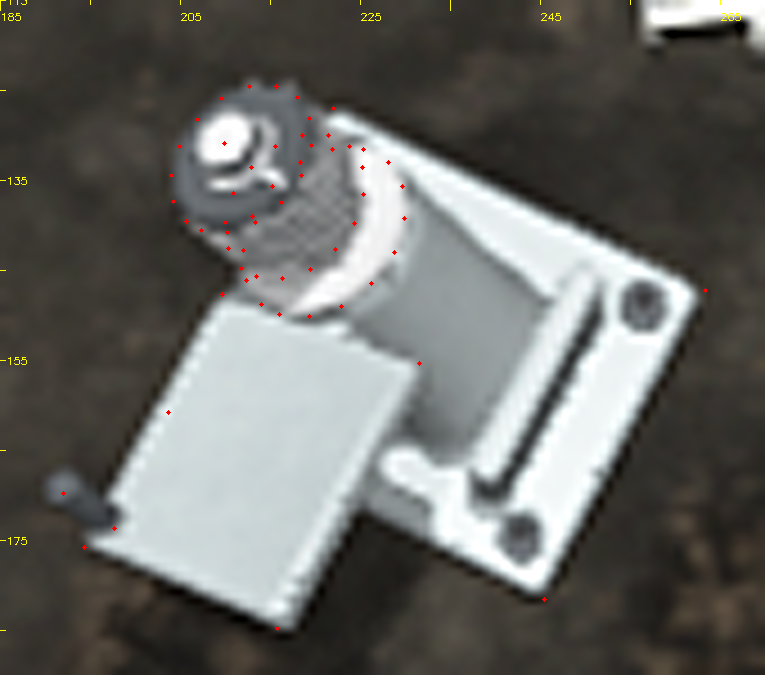

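Run:
```python
from fit import *
c=lambda x,y,z:np.array([x,y,z])/1e3
S,T="scene","top"
o=[(T,(304.5,191.3),c(0,27,4)),(T,(318.6,195.7),c(0,-13.5,4)),(T,(347.4,200.4),c(10,-83,14)),(T,(345.3,206.4),c(-10,-83,14)),
(T,(386.4,212.9),c(10,-188,9)),(T,(385,219.3),c(-10,-188,9)),
(S,(276.2,223),c(0,27,4)),(S,(282.7,232.2),c(0,-13.5,4)),(S,(293.5,252),c(-10,-83,14)),(S,(299.5,250),c(10,-83,14))]
p,r=fit(o,[.47,-.1,-.3],.034);print(p,np.round(r,1).tolist())
p,r=fit(o,[.47,-.1,-.3,.034],nz=True);print(p,np.round(r,1).tolist())
print('dot',tri((315,277.5),(382.2,214.5)))
np.save('sp.npy',p)
X=[c(a,b,4) for a in(13.75,-13.75) for b in(27,-13.5)]+[c(30,-5,4),c(-30,-5,4),c(0,-38,4)]+[c(a,b,14) for a in(10,-10) for b in(-83,-140,-188)]
W=np.array(X)@Rz(p[2]).T+[p[0],p[1],p[3]]
q=[.4667,-.113,-.3507]
R=[c(a,b,30) for a in(45,-45) for b in(65,-65)];W=np.vstack([W,np.array(R)@Rz(q[2]).T+[q[0],q[1],-.0017]])
s=cv2.imread('pics/scene0raw.png');t=cv2.imread('pics/top0raw.png')
crop(s,250,210,80,75,10,'pics/b2.png',P(S,W));crop(t,285,165,110,70,7,'pics/b4.png',P(T,W))
```

```text
[ 0.47848227 -0.08773494 -0.28568885] [[-0.4, -0.1], [0.8, 0.2], [0.3, -0.5], [0.2, 1.0], [1.2, -0.2], [0.6, 1.0], [-0.6, -1.5], [0.1, -0.1], [-0.7, -1.7], [0.3, -2.5]]
[ 0.47989042 -0.08810387 -0.28623922  0.02686841] [[-0.6, -0.2], [0.5, 0.1], [-0.2, -0.7], [-0.2, 0.8], [0.4, -0.4], [-0.2, 0.7], [-0.2, 0.1], [0.5, 1.4], [-0.4, -0.2], [0.5, -0.9]]
dot (array([ 0.42822788, -0.25716937,  0.04613498]), np.float64(0.000724382010449827))
```

View pics/b2.png

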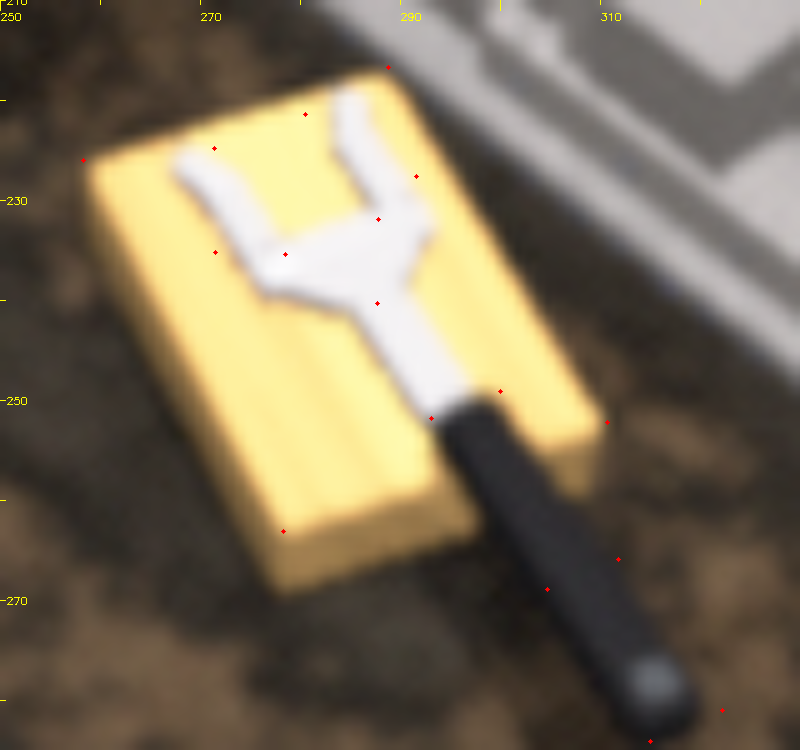

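View pics/b4.png

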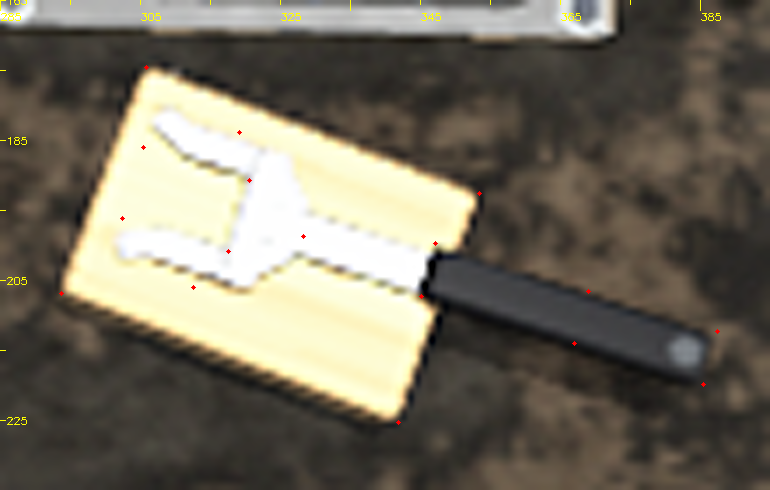

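Run:
```python
from h import *
h=np.array([.5,.5])
for k,(s,t) in dict(tipL=((267.8,226),(301.9,200.3)),tipR=((284.5,219),(307.2,182)),floorL=((277.5,234),(317.6,200.7)),floorR=((288,230.5),(319.7,190.7)),headrearL=((276.5,238.5),(319.3,206.4)),hnearR=((299.5,250),(347.4,200.4)),hnearL=((293.5,252),(345.3,206.4)),dot=((315.5,278),(382.7,215)),
 rest1=((259,226.5),(294,206.5)),rest2=((278,263.5),(342,224.5)),rest3=((310,252),(353,192.8))).items():
    print(k,*np.round(np.append(*tri(s-h,t-h))*1e3,1))
```

```text
tipL 463.0 -56.7 33.4 0.5
tipR 510.8 -70.2 36.4 0.7
floorL 461.7 -95.7 36.7 1.6
floorR 490.1 -103.0 33.7 1.9
headrearL 449.5 -101.7 33.0 1.5
hnearR 464.3 -171.1 39.3 0.6
hnearL 448.7 -165.5 39.3 0.8
dot 428.2 -257.2 46.1 0.7
rest1 448.1 -37.6 26.2 0.4
rest2 403.1 -158.6 26.4 2.2
rest3 485.9 -188.2 28.7 0.4
```

```bash
cat > mv.py <<'E'
from fit import *
from scipy.spatial.transform import Rotation as Ro
def Rt(x,y):
    x=np.array(x,float);x/=np.linalg.norm(x);y=np.array(y,float);y-=x*(x@y);y/=np.linalg.norm(y);return np.column_stack([x,y,np.cross(x,y)])
def delta(pos,R,frm=None):
    o=robot.get_obs();p0,R0=(o['eef_pos'],o['orientation']) if frm is None else frm
    s=R0.T@(np.array(pos)-p0);w=Ro.from_matrix(R0.T@R).as_rotvec(degrees=True)
    print('t',o['time_s'],'row',np.round(s,4).tolist(),np.round(w,2).tolist(),'n',round(np.linalg.norm(s)/.05,1),round(np.linalg.norm(w)/8.59,1))
E
python3 - <<'E'
from mv import *
a=-.29
delta([.45,.2,.28],Rt([0,0,-1],[np.cos(.4),np.sin(.4),0]))
delta([.44,-.222,.16],Rt([0,0,-1],[np.cos(a),np.sin(a),0]),([.45,.2,.28],Rt([0,0,-1],[np.cos(.4),np.sin(.4),0])))
E
```

```text
t 0.1 row [-0.0301, -0.2786, 0.3238] [42.17, 0.04, 0.09] n 8.6 4.9
t 0.1 row [0.12, -0.1735, 0.3848] [39.53, 0.0, 0.0] n 8.8 4.6
```

Emit:
drive_tool(
  rows=[
    [-0.03,-0.279,0.324,42.2,0,0],
    [-0.03,-0.279,0.324,42.2,0,0],
    [-0.03,-0.279,0.324,42.2,0,0],
    [-0.03,-0.279,0.324,42.2,0,0],
    [-0.03,-0.279,0.324,42.2,0,0],
    [-0.03,-0.279,0.324,42.2,0,0],
    [-0.03,-0.279,0.324,42.2,0,0],
    [-0.03,-0.279,0.324,42.2,0,0],
    [-0.03,-0.279,0.324,42.2,0,0],
    [-0.03,-0.279,0.324,42.2,0,0],
  ],
  grip=0.3,
)

```text
time_s: 1.1
eef_pos: [0.4519, 0.1953, 0.2807]
orientation: [[0.001, 0.924, 0.381], [-0.001, 0.381, -0.924], [-1.0, 0.001, 0.001]]
contact_force: [-0.5, -0.3, 0.4]
grip_width: 0.06
```

Emit:
drive_tool(
  rows=[
    [0.12,-0.173,0.385,39.5,0,0],
    [0.12,-0.173,0.385,39.5,0,0],
    [0.12,-0.173,0.385,39.5,0,0],
    [0.12,-0.173,0.385,39.5,0,0],
    [0.12,-0.173,0.385,39.5,0,0],
    [0.12,-0.173,0.385,39.5,0,0],
    [0.12,-0.173,0.385,39.5,0,0],
    [0.12,-0.173,0.385,39.5,0,0],
    [0.12,-0.173,0.385,39.5,0,0],
    [0.12,-0.173,0.385,39.5,0,0],
  ],
)

```text
time_s: 2.1
eef_pos: [0.439, -0.2265, 0.1591]
orientation: [[-0.002, 0.956, -0.293], [-0.003, -0.293, -0.956], [-1.0, -0.001, 0.003]]
contact_force: [-0.7, 0.5, -0.4]
grip_width: 0.059
```

Run:
```python
from mv import *
a=-.29
delta([.44,-.222,.08],Rt([0,0,-1],[np.cos(a),np.sin(a),0]))
for n in("scene","top"):cv2.imwrite(f"pics/{n}1.png",cv2.resize(robot.snapshot(n)[:,:,::-1],(800,600)))
print(robot.get_obs())
```

```text
t 2.1 row [0.0791, -0.0002, -0.0048] [-0.42, 0.18, 0.08] n 1.6 0.1
{'time_s': 2.2, 'joint_positions': array([-0.1049036 ,  0.36633534,  0.60717253,  2.08863415, -0.29716997,
        0.77182793,  0.39580321]), 'joint_vel': array([-0.03894781, -0.02140768, -0.01691554,  0.00642002, -0.00019806,
        0.0022563 , -0.00054264]), 'joint_torque': array([  1.59635525, -35.67322254,   6.16779596, -19.23856616,
         0.08637779,  -0.07707279,   0.04844785]), 'eef_pos': array([ 0.44019159, -0.22170681,  0.15962328]), 'orientation': array([[-1.57022492e-03,  9.57931086e-01, -2.86994021e-01],
       [ 6.32707525e-04, -2.86993366e-01, -9.57932361e-01],
       [-9.99998567e-01, -1.68575254e-03, -1.55446072e-04]]), 'contact_force': array([-0.31362472,  0.41181098, -0.30244219]), 'wrist_torque': array([-0.04744993, -0.03186298,  0.02042431]), 'grip_width': 0.0598673259894325}
```

View pics/scene1.png

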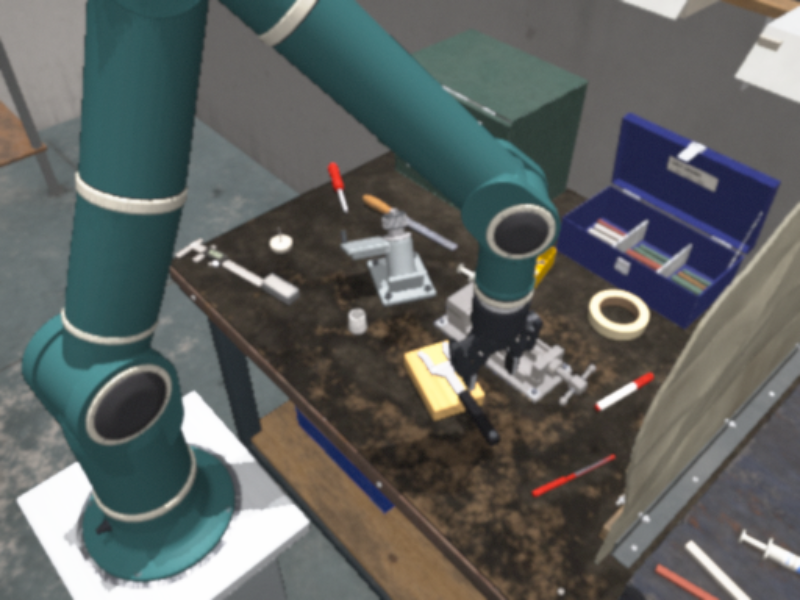

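View pics/top1.png

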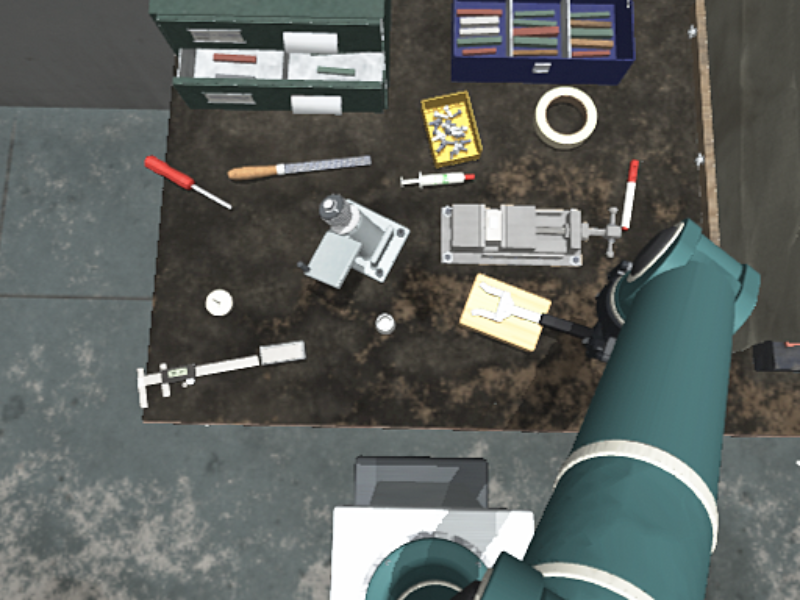

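The gripper stands over the black handle, aligned with it. I'll descend and close.

Emit:
drive_tool(
  rows=[
    [0.05,0,0,0,0,0],
    [0.09,0,0,0,0,0],
    [0.11,0,0,0,0,0],
    [0.12,0,0,0,0,0],
    [0.12,0,0,0,0,0],
    [0.12,0,0,0,0,0],
  ],
)

```text
time_s: 2.8
eef_pos: [0.4415, -0.2215, 0.0412]
orientation: [[0.002, 0.959, -0.285], [-0.0, -0.285, -0.959], [-1.0, 0.002, -0.0]]
contact_force: [-0.2, -0.2, -0.0]
grip_width: 0.0598
```

Emit:
drive_tool(
  rows=[
    [0,0,0,0,0,0],
    [0,0,0,0,0,0],
    [0,0,0,0,0,0],
    [0,0,0,0,0,0],
    [0,0,0,0,0,0],
    [0,0,0,0,0,0],
  ],
  grip=1,
  force=60,
)

```text
time_s: 3.4
eef_pos: [0.441, -0.222, 0.0409]
orientation: [[0.001, 0.958, -0.286], [0.0, -0.286, -0.958], [-1.0, 0.001, -0.001]]
contact_force: [-1.0, 1.2, 6.2]
grip_width: 0.0192
```

```bash
cat >> mv.py <<'E'
hd=np.load('head.npy')
def inst(th,back,height,lat=0,zt=.007,hdp=None,L=.140):
    """TCP pose: spanner turned th(ccw) , jaw centre `back` m behind collar along spanner, underside `height` m over flange, lat along spanner x"""
    H=hd if hdp is None else hdp
    R=Rz(H[2]);o=np.array([H[0],H[1],0])
    sx=U*np.cos(th)+Y*np.sin(th);sy=Y*np.cos(th)-U*np.sin(th)
    jaw=C+A*(height+.004)-sy*back+sx*lat
    tcp=jaw-sy*L+A*zt
    return R@tcp+o,np.column_stack([R@-A,R@sx,R@-sy])
def jaw(o=None,L=.140,zt=.007):
    o=o or robot.get_obs();R=o['orientation'];return o['eef_pos']-R[:,2]*L+R[:,0]*zt
E
python3 - <<'E'
from mv import *
p,R=inst(.3,.065,.10);print(p,R.round(3))
o=robot.get_obs()
delta([.43,-.1,.27],Rt([0,0,-1],[np.cos(-.8),np.sin(-.8),0]))
delta(p,R,([.43,-.1,.27],Rt([0,0,-1],[np.cos(-.8),np.sin(-.8),0])))
E
```

```text
[0.42404727 0.2368681  0.21641964] [[-0.216 -0.092 -0.972]
 [-0.451 -0.874  0.183]
 [-0.866  0.478  0.148]]
t 3.4 row [-0.229, -0.0452, -0.1139] [29.22, -0.05, -0.05] n 5.2 3.4
t 3.4 row [0.0536, -0.2458, -0.2304] [51.39, -21.38, 22.53] n 6.8 7.0
```

Emit:
drive_tool(
  rows=[
    [-0.03,0,0,0,0,0],
    [-0.08,0,0,0,0,0],
    [-0.13,0,0,0,0,0],
    [-0.17,-0.02,-0.05,8,0,0],
    [-0.2,-0.03,-0.08,16,0,0],
    [-0.229,-0.045,-0.114,23,0,0],
    [-0.229,-0.045,-0.114,29.2,0,0],
    [-0.229,-0.045,-0.114,29.2,0,0],
  ],
)

```text
time_s: 4.2
eef_pos: [0.4303, -0.0973, 0.2708]
orientation: [[0.003, 0.697, -0.717], [0.002, -0.717, -0.697], [-1.0, 0.0, -0.003]]
contact_force: [-0.9, -1.1, -1.5]
grip_width: 0.0186
```

Emit:
drive_tool(
  rows=[
    [0.01,-0.03,-0.03,6.5,-2.7,2.8],
    [0.015,-0.06,-0.06,13,-5.4,5.6],
    [0.02,-0.09,-0.09,19.5,-8,8.4],
    [0.025,-0.12,-0.115,26,-10.7,11.2],
    [0.03,-0.15,-0.14,32,-13.4,14],
    [0.035,-0.18,-0.17,38.5,-16,16.9],
    [0.045,-0.21,-0.2,45,-18.7,19.7],
    [0.05,-0.23,-0.215,49,-20.5,21.5],
    [0.0536,-0.246,-0.23,51.4,-21.4,22.5],
    [0.0536,-0.246,-0.23,51.4,-21.4,22.5],
  ],
)

```text
time_s: 5.2
eef_pos: [0.4225, 0.2412, 0.2132]
orientation: [[-0.215, -0.085, -0.973], [-0.453, -0.874, 0.177], [-0.865, 0.479, 0.15]]
contact_force: [-0.6, -0.7, -1.6]
grip_width: 0.0191
```

Run:
```python
from mv import *
p,R=inst(.3,.065,.10);delta(p,R)
for n in("scene","top"):
    im=robot.snapshot(n)[:,:,::-1];cv2.imwrite(f"pics/{n}2raw.png",im);cv2.imwrite(f"pics/{n}2.png",cv2.resize(im,(800,600)))
o=robot.get_obs();print(o['joint_positions'],o['contact_force'],o['wrist_torque'])
print(jaw(),P('scene',jaw()),P('top',jaw()))
```

```text
t 5.2 row [-0.0012, 0.0052, -0.0018] [0.35, -0.07, -0.15] n 0.1 0.0
[-1.12621747  0.53027166  0.56856362  1.79460678 -0.00403334  1.34343781
 -2.27363014] [ 0.24329554 -0.44754466 -1.27570207] [ 0.57123065 -0.11092928 -0.0346758 ]
[0.55779056 0.20788993 0.18815021] [[228.90208032 119.62031965]] [[189.19230594 145.26678419]]
```

View pics/scene2.png

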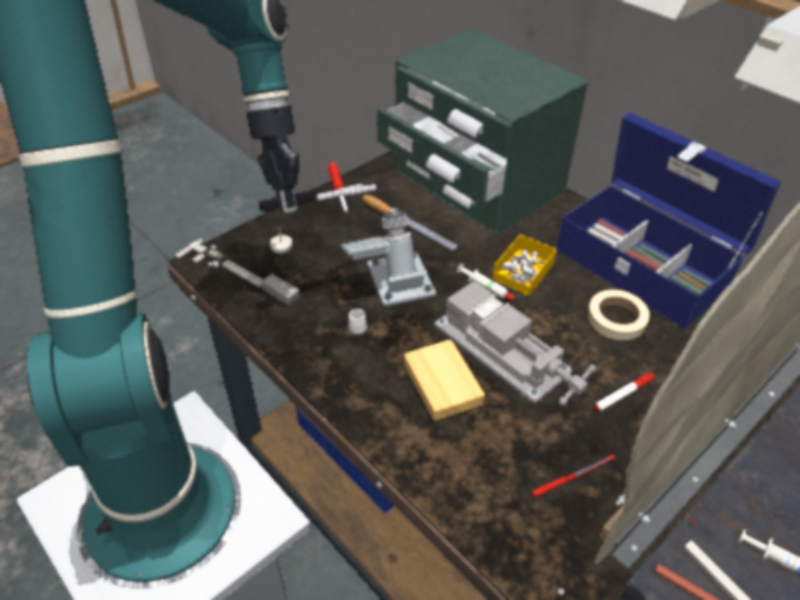

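View pics/top2.png

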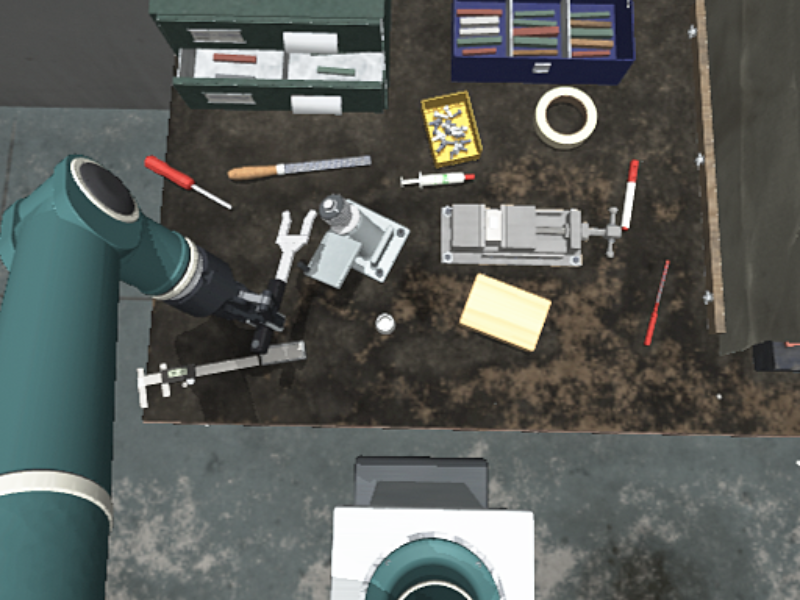

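```bash
cat >> mv.py <<'E'
def spW(o=None,L=.140,zt=.007,full=False):
    o=o or robot.get_obs();R=o['orientation'];S=np.column_stack([R[:,1],-R[:,2],-R[:,0]]);j=jaw(o,L,zt)
    X=[(a,b,c) for a in(13.75,-13.75) for b in(27,-13.5) for c in (4,)]+[(0,-38,4),(8,-60,4),(-8,-60,4),(10,-83,14),(-10,-83,14),(0,0,-4)]
    return j+np.array(X)/1e3@S.T
E
python3 - <<'E'
from mv import *
print('felt',onz('top',(139.5,192.5),.045))
s=cv2.imread('pics/scene2raw.png');t=cv2.imread('pics/top2raw.png')
crop(s,165,100,80,60,10,'pics/c1.png',P('scene',spW()));crop(t,150,120,80,100,7,'pics/c2.png',P('top',spW()))
E
```

```text
felt [0.47151974 0.35295309 0.045     ]
```

View pics/c1.png

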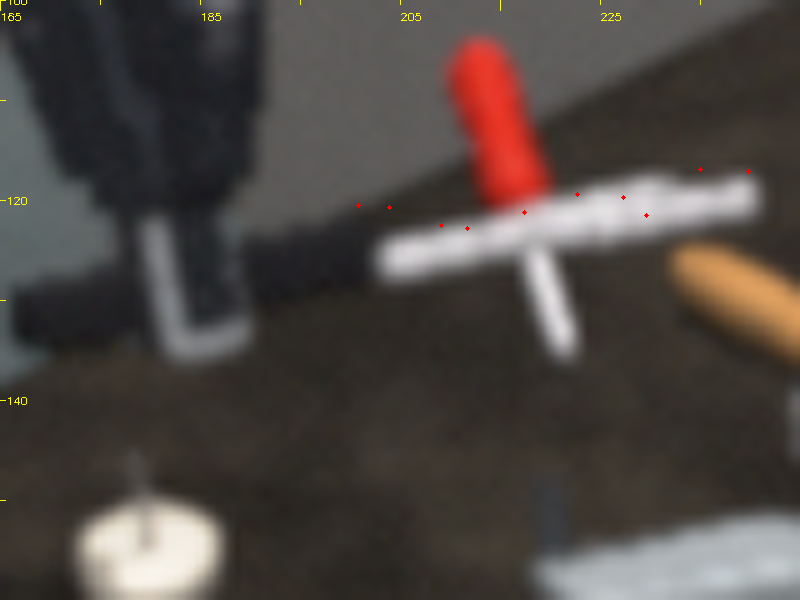

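View pics/c2.png

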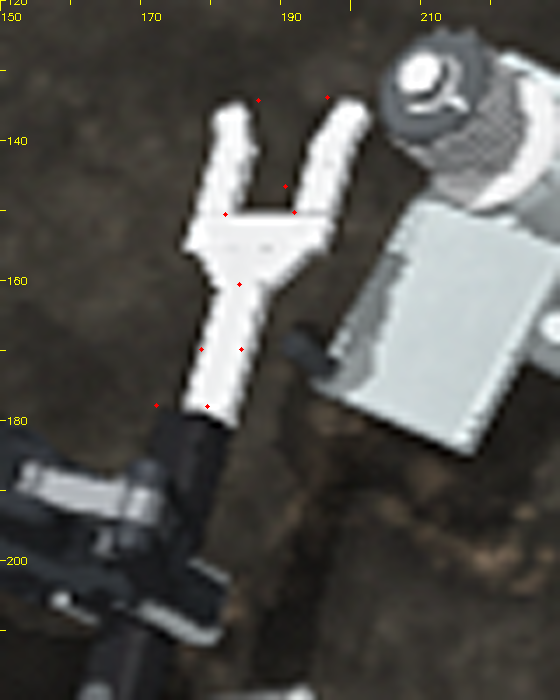

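Run:
```python
from mv import *
s,t=[robot.snapshot(n)[:,:,::-1].copy() for n in("scene","top")]
p,R=inst(.3,.065,.10);delta(p,R)
crop(s,165,100,80,60,10,'pics/c3.png',P('scene',spW()));crop(t,150,120,80,100,7,'pics/c4.png',P('top',spW()))
```

```text
t 5.4 row [-0.0012, -0.0012, -0.0002] [-0.08, 0.07, 0.03] n 0.0 0.0
```

View pics/c3.png

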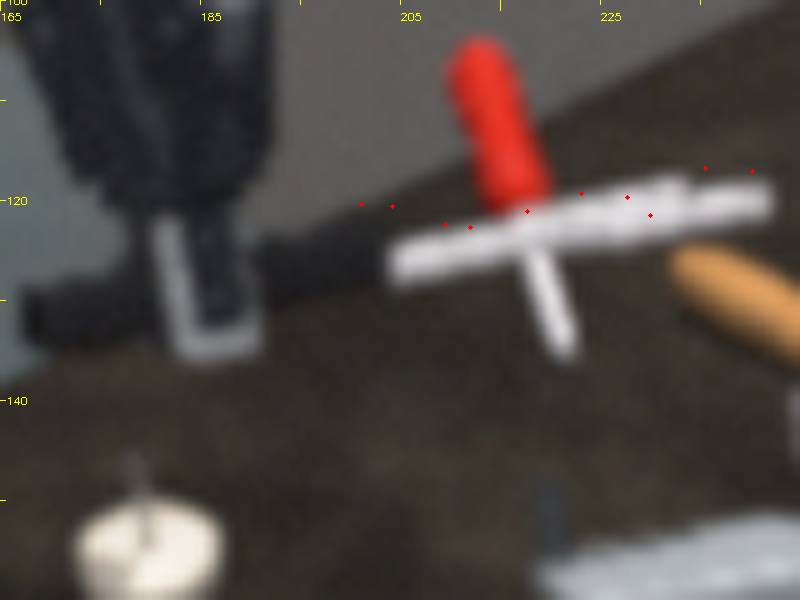

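View pics/c4.png

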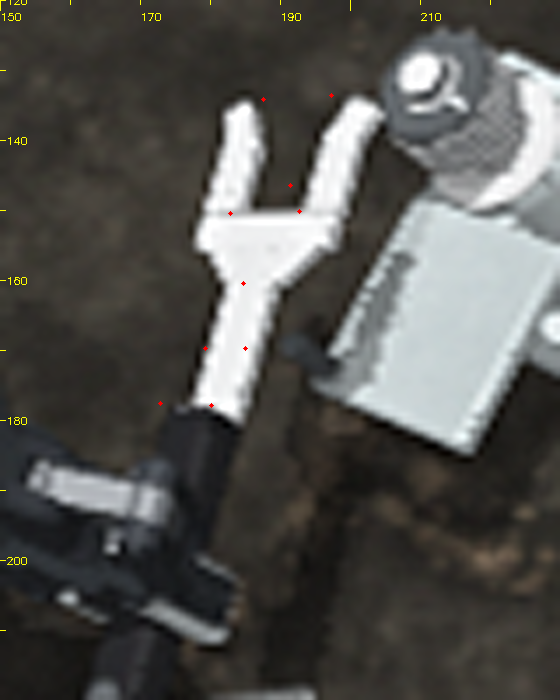

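Run:
```python
from mv import *
o=robot.get_obs();R=o['orientation'];S=np.column_stack([R[:,1],-R[:,2],-R[:,0]])
j=jaw(o)
h=.5
# mid points: (local, top uv, scene uv)
obs=[((0,27,4),(193.3,134.2),(237.5,118.2)),((0,-13.5,4),(189,150.3),None),((0,-60,4),(183.7,170),(210,123.2)),((0,-83,9),(179.3,179),(203.5,124.5))]
for X,t,s in obs:
    W=j+S@(np.array(X)/1e3);print(X,'top d',np.array(t)-h-P('top',W)[0], 'scene d', None if s is None else np.array(s)-h-P('scene',W)[0])
    if s: x,e=tri(np.array(s)-h,np.array(t)-h);print('   local shift mm',(S.T@(x-W)*1e3).round(1),'world',((x-W)*1e3).round(1),e)
```

```text
(0, 27, 4) top d [0.88667076 0.34005516] scene d [-0.30704025  1.25643109]
   local shift mm [-0.7  0.  -3.4] world [-0.6 -0.9 -3.3] 0.0014897842453788488
(0, -13.5, 4) top d [1.30706997 0.02740666] scene d None
(0, -60, 4) top d [1.59302596 0.30525012] scene d [-0.7267407   0.63783874]
   local shift mm [ 2.9 -1.9 -1. ] world [-2.3 -2.7  0.8] 0.002560921039775903
(0, -83, 9) top d [1.44364939 0.36869538] scene d [0.53716954 2.19947315]
   local shift mm [-1.8  1.6 -6.4] world [ 0.3 -1.6 -6.6] 0.00035397131953164064
```

Run:
```python
from mv import *
p,R=inst(.3,.065,.015);delta(p,R)
```

```text
t 5.4 row [0.0838, -0.0012, -0.0003] [-0.08, 0.07, 0.03] n 1.7 0.0
```

Emit:
drive_tool(
  rows=[
    [0.03,0,0,0,0,0],
    [0.06,0,0,0,0,0],
    [0.075,0,0,0,0,0],
    [0.084,0,0,0,0,0],
    [0.084,0,0,0,0,0],
    [0.084,0,0,0,0,0],
  ],
)

```text
time_s: 6.0
eef_pos: [0.4059, 0.1991, 0.1437]
orientation: [[-0.216, -0.093, -0.972], [-0.449, -0.875, 0.183], [-0.867, 0.476, 0.147]]
contact_force: [0.8, 0.6, -1.0]
grip_width: 0.0185
```

```bash
cat >> mv.py <<'E'
def headW():
    X=[hp(a,b,0) for a in(26,106) for b in(-22,52)]+[hp(98,-15.5,0),hp(98,-15.5,24)]+[hp(26*np.cos(a),26*np.sin(a),0) for a in np.arange(0,6.28,.4)]+[hp(0,0,50)]
    return np.array(X)@Rz(hd[2]).T+[hd[0],hd[1],0]
E
python3 - <<'E'
from mv import *
s,t=[robot.snapshot(n)[:,:,::-1].copy() for n in("scene","top")]
p,R=inst(.3,.065,.015);delta(p,R);print(robot.get_obs()['contact_force'])
crop(s,185,110,80,60,10,'pics/d1.png');crop(t,160,110,85,85,9,'pics/d2.png',np.vstack([P('top',spW())]))
E
```

```text
t 6.1 row [0.0013, 0.0005, 0.0] [0.0, -0.05, 0.12] n 0.0 0.0
[ 0.3792223   0.41023121 -1.2057405 ]
```

View pics/d1.png

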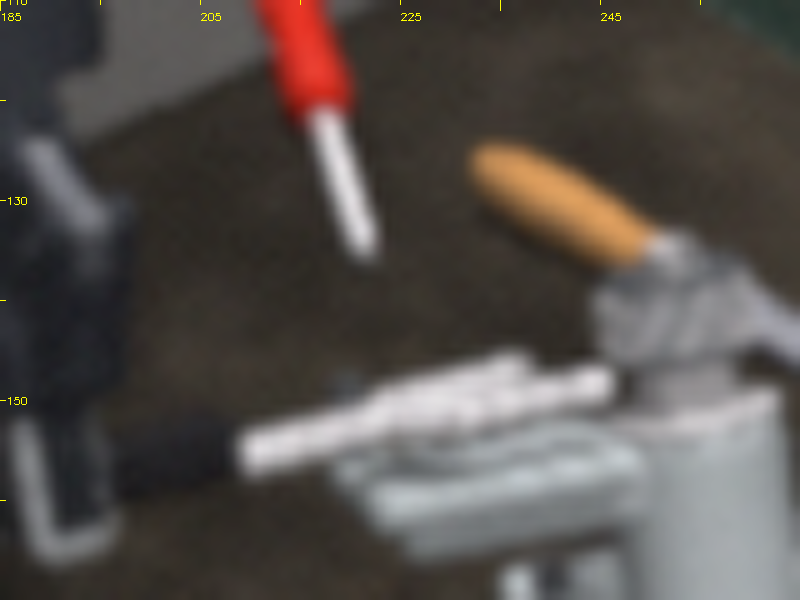

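View pics/d2.png

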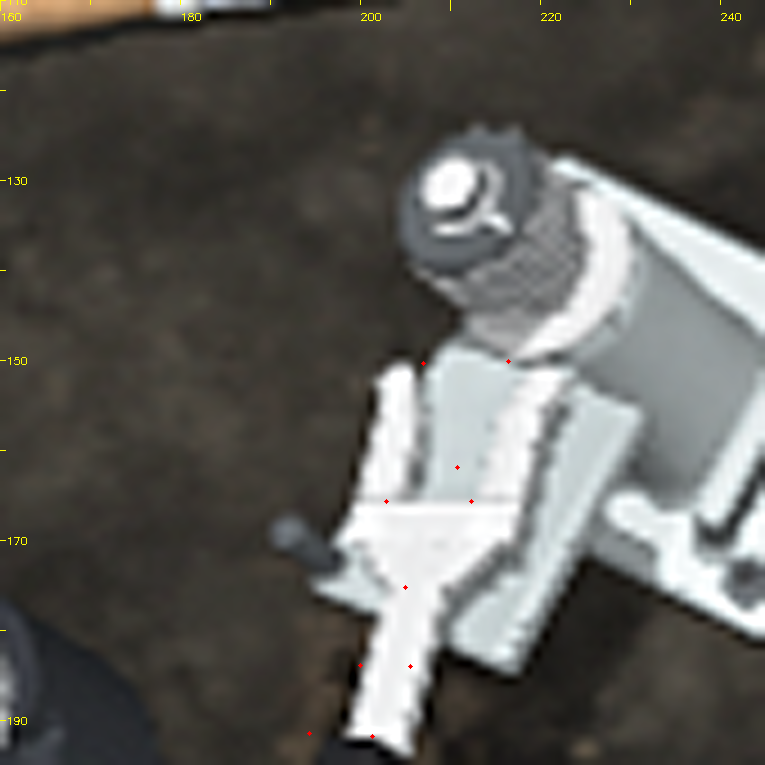

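Run:
```python
from mv import *
s,t=[robot.snapshot(n)[:,:,::-1].copy() for n in("scene","top")]
cv2.imwrite('pics/s3raw.png',s);cv2.imwrite('pics/t3raw.png',t)
o=robot.get_obs();R=o['orientation'];S=np.column_stack([R[:,1],-R[:,2],-R[:,0]])
X=np.array([(a,b,c) for a in(8,-8) for b in(-82,-60) for c in(4,-4)]+[(a,-13.5,c) for a in (27,-27) for c in(4,-4)]+[(a,27,c) for a in (22,-22) for c in(4,-4)])/1e3
W=jaw()+X@S.T
np.save('W3.npy',W)
crop(s,205,130,60,45,13,'pics/d3.png',np.vstack([P('scene',W),P('scene',headW())]))
```

```text
(no output)
```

View pics/d3.png

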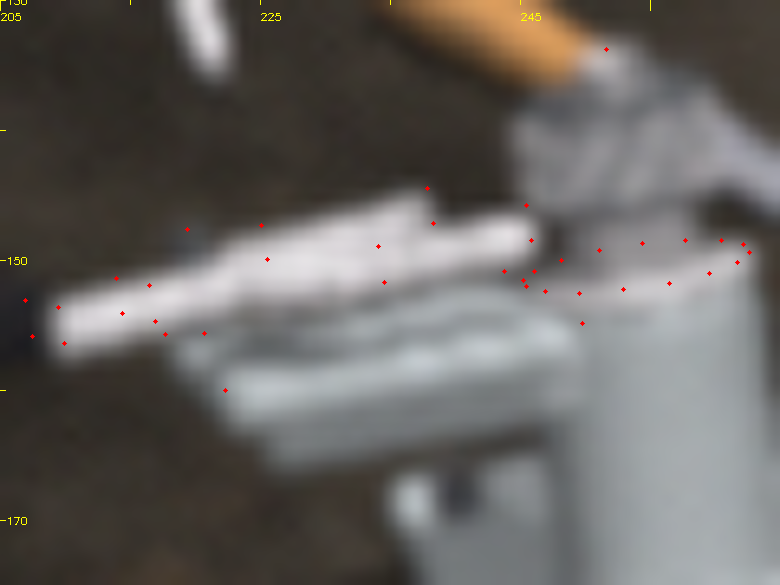

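Run:
```python
from mv import *
X0=np.array([.6,.151,.094])
J=[];b=np.array([-1.4,-.2,0,.2])
for n in("top","scene"):
    J.append(np.array([(P(n,X0+e)[0]-P(n,X0-e)[0])/2 for e in np.eye(3)*1e-3]).T)
J=np.vstack(J);print(J.round(2))
for reg in (0,.05,.2): 
    d=np.linalg.solve(J.T@J+reg*np.eye(3),J.T@b);print(d,J@d-b)
R=Rz(hd[2]);print('in (U,Y,A):',np.array([R@U,R@Y,R@A])@d)
```

```text
[[ 0.02 -0.41 -0.04]
 [-0.39 -0.01 -0.12]
 [ 0.25 -0.23  0.  ]
 [-0.14 -0.16 -0.26]]
[ 2.24211434  3.62178003 -4.49685056] [ 0.13018425 -0.19145121 -0.27115579  0.06383144]
[ 0.72576164  2.16797944 -1.22249135] [ 0.57507609  0.0379739  -0.31381868 -0.33663711]
[ 0.21570886  1.26397119 -0.2389061 ] [ 0.89802071  0.1322531  -0.23399159 -0.37340363]
in (U,Y,A): [-1.18705457 -0.35278343  0.40948127]
```

Run:
```python
from mv import *
t=cv2.imread('pics/t3raw.png')
W=np.array([hp(0,0,h) for h in(4,15,23,50)])@Rz(hd[2]).T+[hd[0],hd[1],0]
print(P('top',W)+.5)
crop(t,192,118,50,50,16,'pics/e1.png',P('top',W))
crop(t,190,148,45,48,16,'pics/e2.png')
```

```text
[[220.02933776 139.97125091]
 [217.66796366 137.87374267]
 [215.92353883 136.32424424]
 [209.86129296 130.93940893]]
```

View pics/e1.png

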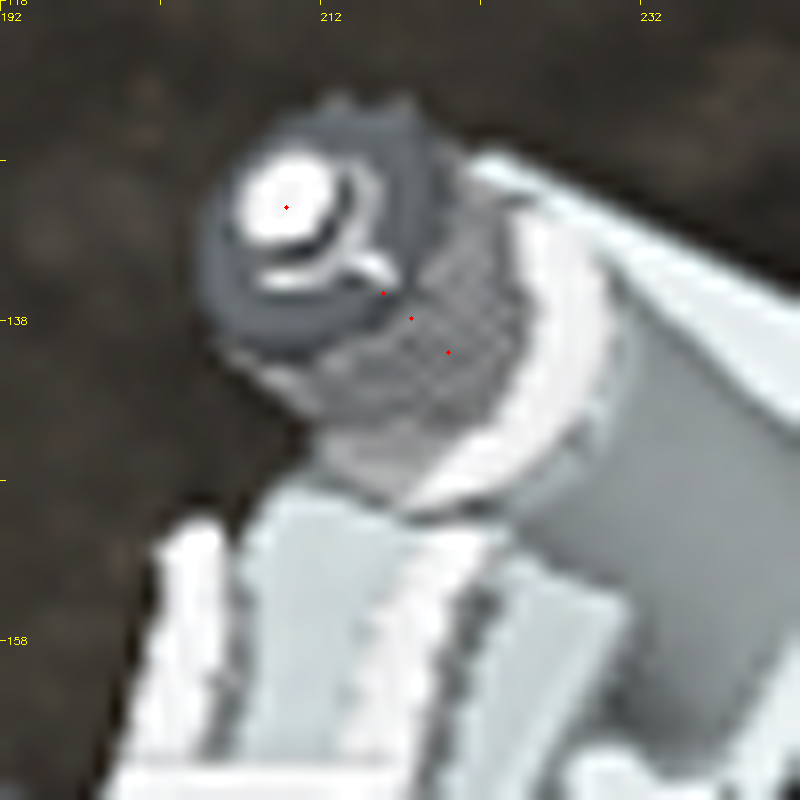

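View pics/e2.png

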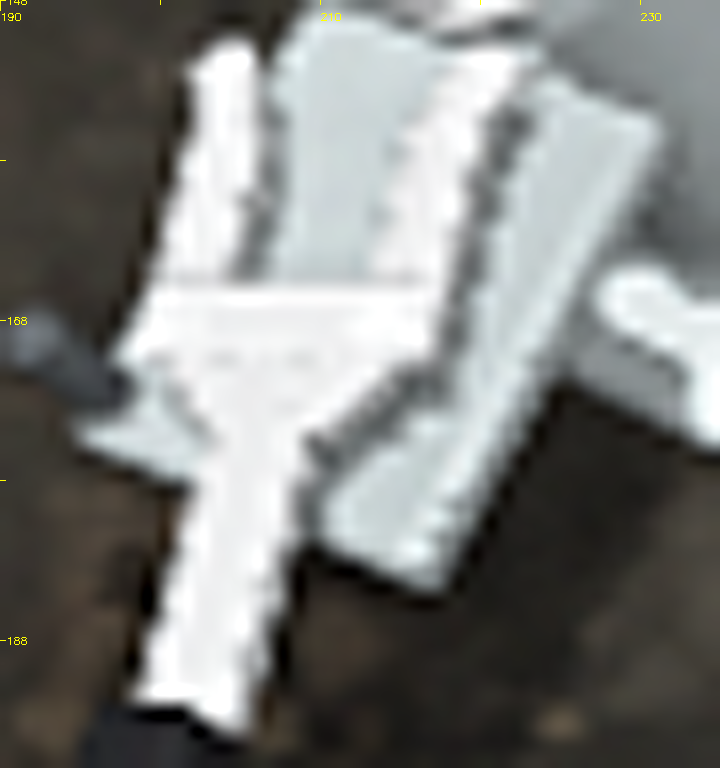

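Run:
```python
from mv import *
p,R=inst(.3,.060,.0045,lat=-.0028);delta(p,R)
```

```text
t 6.2 row [0.0116, -0.0022, -0.0052] [0.02, -0.05, 0.09] n 0.3 0.0
```

Emit:
drive_tool(
  rows=[
    [0.006,-0.0025,-0.003,0,0,0],
    [0.011,-0.0025,-0.005,0,0,0],
    [0.0115,-0.0025,-0.005,0,0,0],
    [0.0115,-0.0025,-0.005,0,0,0],
  ],
)

```text
time_s: 6.6
eef_pos: [0.4077, 0.1947, 0.1308]
orientation: [[-0.217, -0.092, -0.972], [-0.451, -0.873, 0.183], [-0.866, 0.478, 0.149]]
contact_force: [0.1, 0.8, -1.4]
grip_width: 0.0186
```

Emit:
drive_tool(
  rows=[
    [0.001,0,0,0,0,0],
    [0.002,0,0,0,0,0],
    [0.002,0,0,0,0,0],
  ],
)

```text
time_s: 6.9
eef_pos: [0.4075, 0.1943, 0.1294]
orientation: [[-0.216, -0.092, -0.972], [-0.45, -0.874, 0.183], [-0.866, 0.477, 0.148]]
contact_force: [0.8, 0.4, 0.0]
grip_width: 0.0191
```

Emit:
drive_tool(
  rows=[
    [0.001,0,0,0,0,0],
    [0.0015,0,0,0,0,0],
    [0.0015,0,0,0,0,0],
  ],
)

```text
time_s: 7.2
eef_pos: [0.4072, 0.1939, 0.1284]
orientation: [[-0.216, -0.092, -0.972], [-0.45, -0.874, 0.182], [-0.866, 0.477, 0.148]]
contact_force: [-2.0, 2.1, 5.3]
grip_width: 0.0189
```

Emit:
drive_tool(
  rows=[
    [-0.0032,0,0,0,0,0],
    [-0.0032,0,0,0,0,0],
    [-0.0032,0,-0.01,0,0,0],
    [-0.0032,0,-0.02,0,0,0],
    [-0.0032,0,-0.02,0,0,0],
    [-0.0032,0,-0.02,0,0,0],
  ],
)

```text
time_s: 7.8
eef_pos: [0.4274, 0.1908, 0.1276]
orientation: [[-0.218, -0.093, -0.972], [-0.451, -0.873, 0.184], [-0.866, 0.478, 0.148]]
contact_force: [-0.8, -0.2, -1.5]
grip_width: 0.0191
```

Run:
```python
from mv import *
s,t=[robot.snapshot(n)[:,:,::-1].copy() for n in("scene","top")]
p,R=inst(.3,.040,.004,lat=-.0028);delta(p,R);print(robot.get_obs()['contact_force'])
crop(s,205,130,60,45,13,'pics/f1.png');crop(t,190,115,50,50,16,'pics/f2.png')
```

```text
t 7.9 row [-0.0009, -0.0001, -0.0007] [0.01, 0.06, -0.0] n 0.0 0.0
[-0.16886342 -0.03567245 -2.23794165]
```

View pics/f1.png

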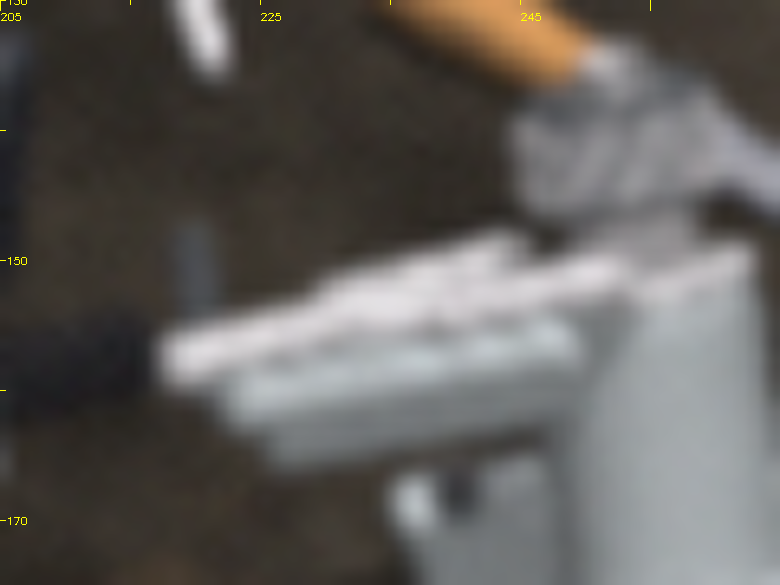

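View pics/f2.png

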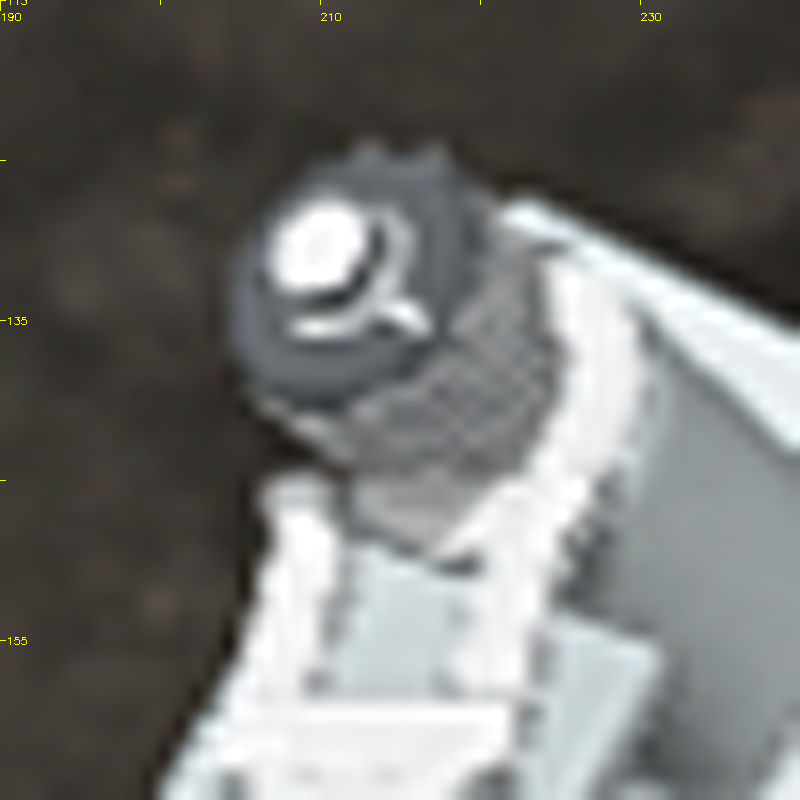

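Emit:
drive_tool(
  rows=[
    [0,-0.0007,-0.01,0,0,0],
    [0,-0.0007,-0.018,0,0,0],
    [0,-0.0007,-0.018,0,0,0],
  ],
)

```text
time_s: 8.2
eef_pos: [0.4461, 0.188, 0.1248]
orientation: [[-0.216, -0.093, -0.972], [-0.451, -0.874, 0.184], [-0.866, 0.478, 0.147]]
contact_force: [-0.5, 0.2, -0.6]
grip_width: 0.0191
```

Emit:
drive_tool(
  rows=[
    [0,0,-0.006,0,0,0],
    [0,0,-0.012,0,0,0],
    [0,0,-0.014,0,0,0],
    [0,0,-0.014,0,0,0],
  ],
)

```text
time_s: 8.6
eef_pos: [0.4589, 0.1853, 0.1228]
orientation: [[-0.217, -0.093, -0.972], [-0.451, -0.873, 0.184], [-0.866, 0.478, 0.147]]
contact_force: [0.6, -1.7, -0.7]
grip_width: 0.0189
```

Run:
```python
from mv import *
s,t=[robot.snapshot(n)[:,:,::-1].copy() for n in("scene","top")]
p,R=inst(.3,.0,.004,lat=-.0035);delta(p,R);o=robot.get_obs();print(o['contact_force'],o['wrist_torque'],o['orientation'].T@o['contact_force'])
crop(s,205,130,60,45,13,'pics/g1.png');crop(t,190,115,50,50,16,'pics/g2.png')
```

```text
t 8.7 row [-0.0007, -0.0006, -0.0081] [-0.05, -0.0, -0.01] n 0.2 0.0
[ 1.20740536 -3.21814349 -0.29411943] [-0.05030808 -0.34923824 -0.25751153] [ 1.44429004  2.55871467 -1.80770212]
```

View pics/g1.png

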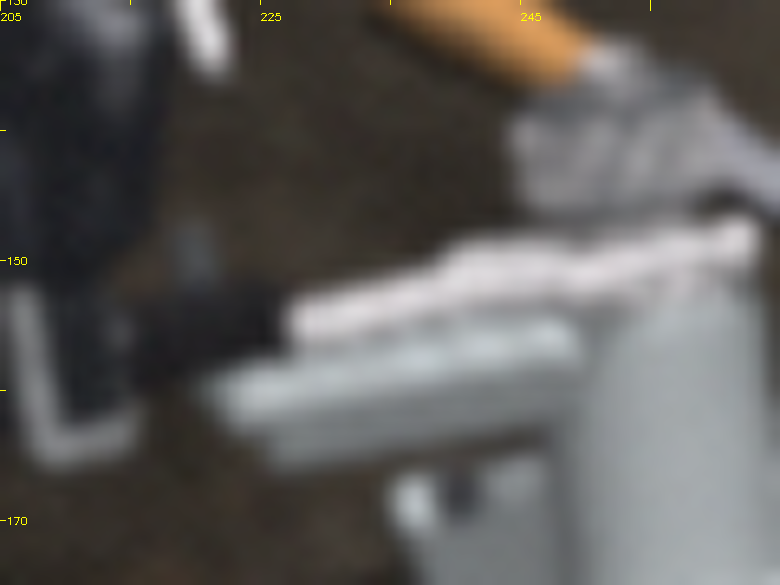

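View pics/g2.png

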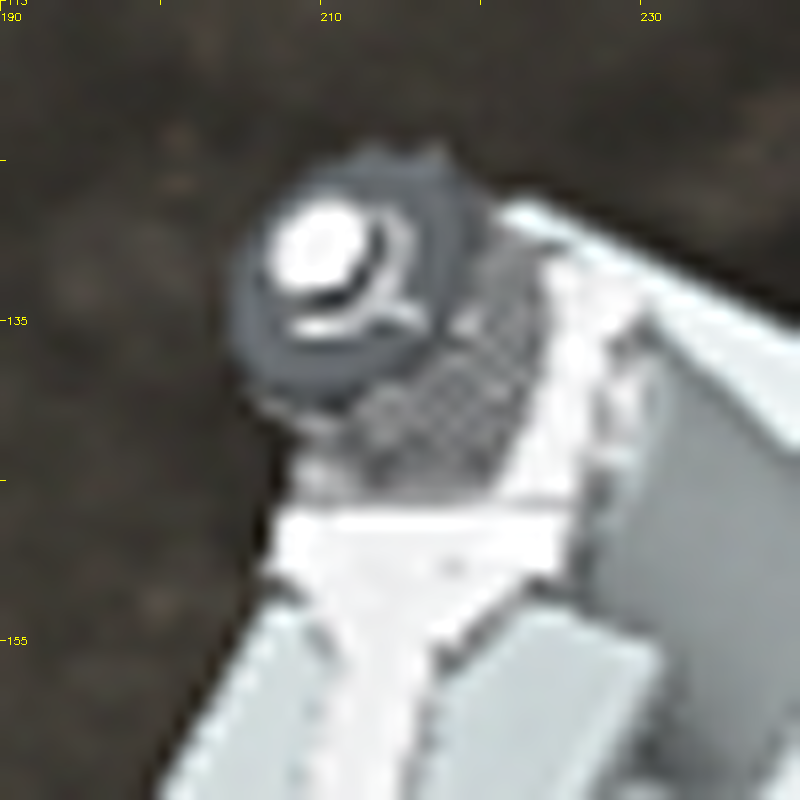

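The jaws are around the collar under the nut, with the gap floor at top-view row 146 and about 8 mm still to go.

Emit:
drive_tool(
  rows=[
    [0,0.0005,-0.004,0,0,0],
    [0,0.0007,-0.007,0,0,0],
    [0,0.0007,-0.007,0,0,0],
  ],
)

```text
time_s: 9.0
eef_pos: [0.4656, 0.1842, 0.122]
orientation: [[-0.216, -0.092, -0.972], [-0.45, -0.874, 0.183], [-0.866, 0.477, 0.148]]
contact_force: [1.4, -1.5, -0.7]
grip_width: 0.019
```

Emit:
drive_tool(
  rows=[
    [0,0,-0.002,0,0,0],
    [0,0,-0.003,0,0,0],
    [0,0,-0.003,0,0,0],
  ],
)

```text
time_s: 9.3
eef_pos: [0.4676, 0.1838, 0.1215]
orientation: [[-0.218, -0.091, -0.972], [-0.45, -0.874, 0.183], [-0.866, 0.478, 0.149]]
contact_force: [-2.3, -1.1, 0.2]
grip_width: 0.019
```

Emit:
drive_tool(
  rows=[
    [0,0,-0.002,0,0,0],
    [0,0,-0.002,0,0,0],
    [0,0,-0.002,0,0,0],
  ],
)

```text
time_s: 9.6
eef_pos: [0.4678, 0.1836, 0.1213]
orientation: [[-0.221, -0.091, -0.971], [-0.451, -0.873, 0.184], [-0.865, 0.478, 0.152]]
contact_force: [-7.3, 0.9, 3.2]
grip_width: 0.0188
```

Run:
```python
from mv import *
s,t=[robot.snapshot(n)[:,:,::-1].copy() for n in("scene","top")]
p,R=inst(.3,.0,.004,lat=-.0028);delta(p,R);o=robot.get_obs();print(o['contact_force'],o['wrist_torque'],o['orientation'].T@o['contact_force'])
crop(s,205,130,60,45,13,'pics/g3.png');crop(t,190,115,50,50,16,'pics/g4.png')
```

```text
t 9.7 row [-0.001, 0.0001, 0.0013] [0.06, 0.27, -0.06] n 0.0 0.0
[-7.49249424 -0.50277681  3.58756935] [ 0.08615571  1.06952834 -1.00903427] [-1.21871501  2.8337435   7.7295239 ]
```

View pics/g3.png

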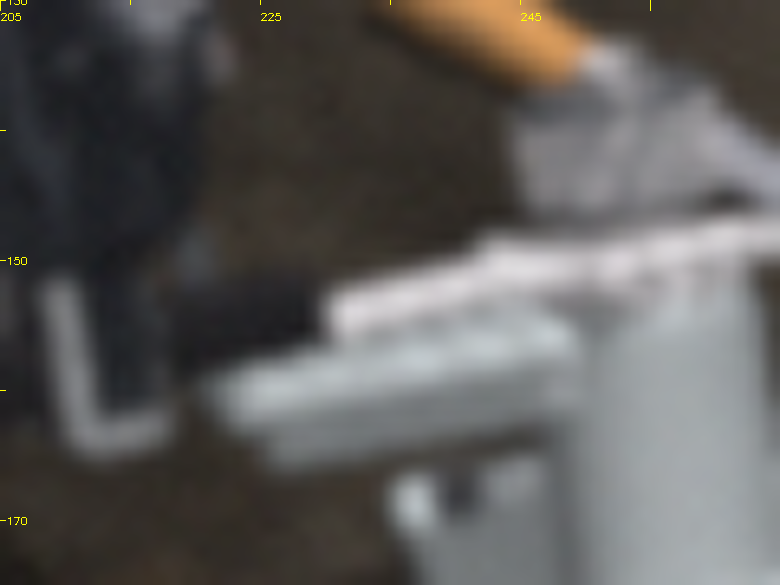

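View pics/g4.png

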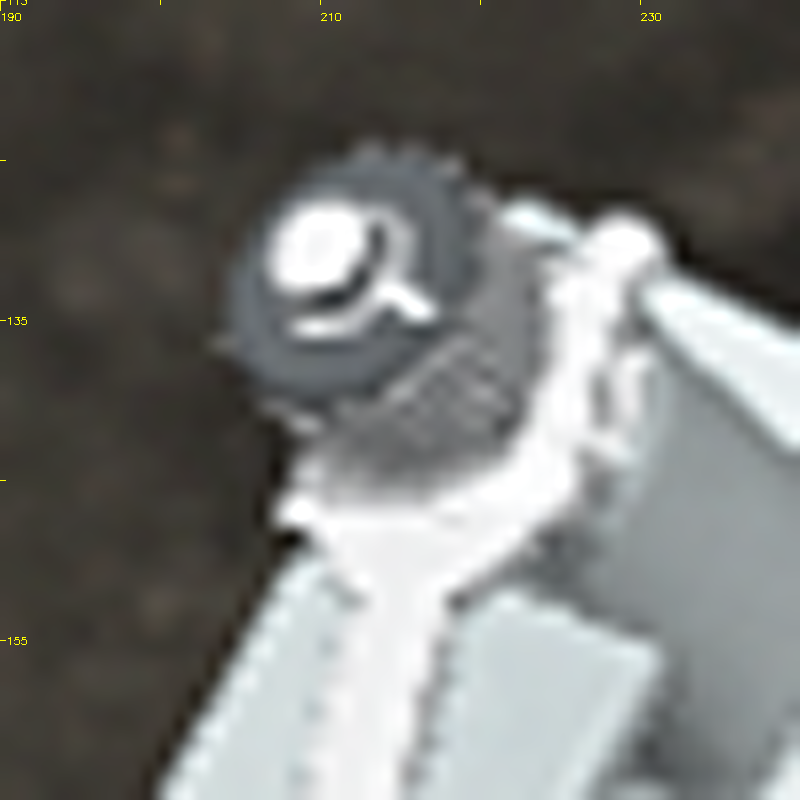

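Emit:
drive_tool(
  rows=[
    [0.0015,0,0.0015,0,0,0],
    [0.003,0,0.0018,0,0,0],
    [0.003,0,0.0018,0,0,0],
  ],
)

```text
time_s: 10.0
eef_pos: [0.4674, 0.1831, 0.1199]
orientation: [[-0.217, -0.091, -0.972], [-0.45, -0.874, 0.182], [-0.866, 0.477, 0.149]]
contact_force: [-5.3, 1.5, 9.3]
grip_width: 0.0187
```

Emit:
drive_tool(
  rows=[
    [0,0,0,0,0,0],
    [0,0,0,0,0,0],
    [0,0,0,0,0,0],
    [0,0,0,0,0,0],
    [0,0,0,0,0,0],
  ],
  grip=0.4,
)

```text
time_s: 10.5
eef_pos: [0.4677, 0.1822, 0.1189]
orientation: [[-0.217, -0.092, -0.972], [-0.45, -0.874, 0.183], [-0.866, 0.477, 0.148]]
contact_force: [-0.2, -1.0, 0.1]
grip_width: 0.051
```

Run:
```python
from mv import *
s,t=[robot.snapshot(n)[:,:,::-1].copy() for n in("scene","top")]
o=robot.get_obs();print(o['contact_force'],o['grip_width'],o['joint_positions'])
crop(s,185,120,80,60,10,'pics/i1.png');crop(t,165,115,75,95,8,'pics/i2.png')
```

```text
[ 0.17814161  0.62918732 -0.74617226] 0.05164020950151377 [-0.99027331  0.6824465   0.54959317  1.82388404 -0.0310654   1.14460362
 -2.17158369]
```

View pics/i1.png

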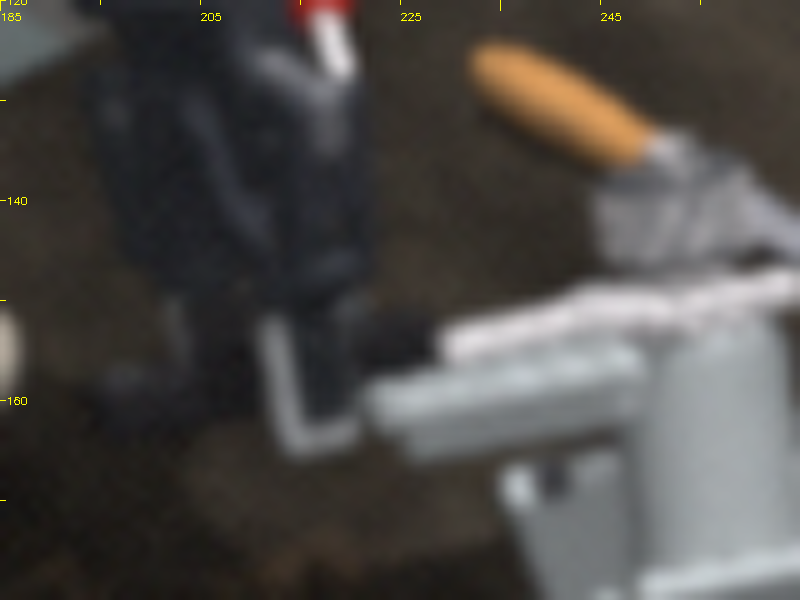

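View pics/i2.png

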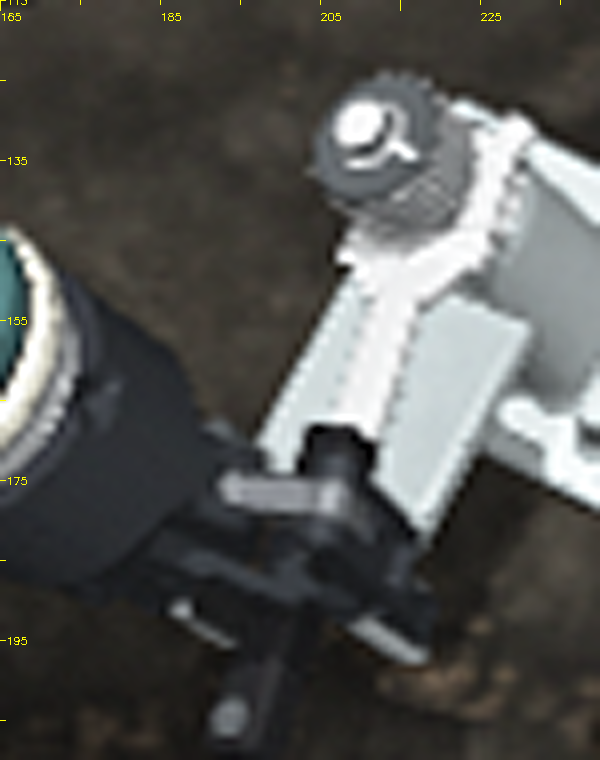

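Emit:
drive_tool(
  rows=[
    [-0.01,0,0,0,0,0],
    [-0.04,0,0,0,0,0],
    [-0.08,0,0,0,0,0],
    [-0.12,0,0,0,0,0],
    [-0.12,0,0,0,0,0],
  ],
  grip=0.2,
)

```text
time_s: 11.1
eef_pos: [0.4967, 0.24, 0.2275]
orientation: [[-0.208, -0.093, -0.974], [-0.445, -0.877, 0.179], [-0.871, 0.471, 0.142]]
contact_force: [0.8, -1.0, -0.7]
grip_width: 0.0682
```

Run:
```python
from mv import *
s,t=[robot.snapshot(n)[:,:,::-1].copy() for n in("scene","top")]
crop(s,185,120,80,60,10,'pics/j1.png');crop(t,165,115,75,95,8,'pics/j2.png')
o=robot.get_obs();R0=o['orientation'];H=Rz(hd[2])
nut=H@(C-U*.0029+A*.117)+[hd[0],hd[1],0]
print(nut,(R0.T@(nut-o['eef_pos'])).round(4),o['joint_positions'])
Rt_=Rt(H@-A,R0[:,1]);print(Ro.from_matrix(R0.T@Rt_).as_rotvec(degrees=True))
```

```text
[0.6256858  0.20434018 0.18987497] [ 0.0156  0.0003 -0.139 ] [-1.03105603  0.6134087   0.57312037  1.63906427 -0.01193745  1.39864
 -2.18887644]
[-6.06496075e-05 -6.74981890e-02  1.02964694e-01]
```

View pics/j1.png

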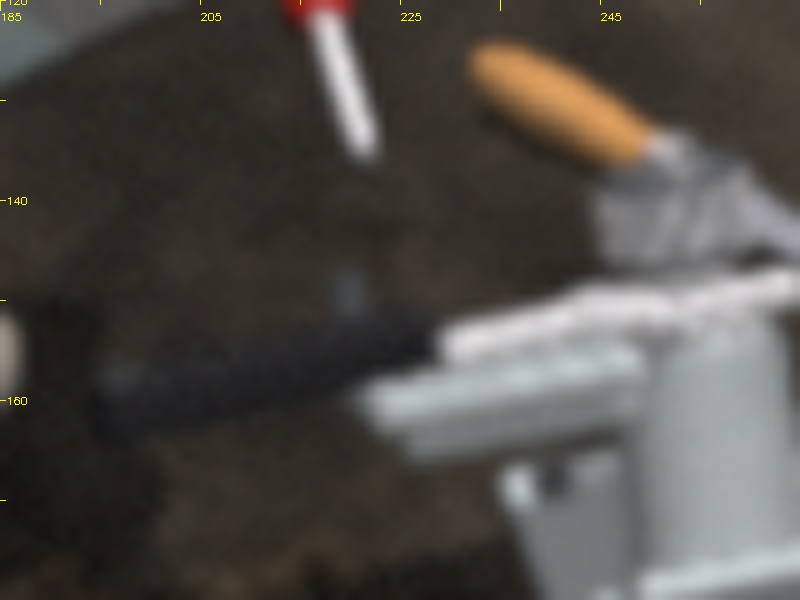

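View pics/j2.png

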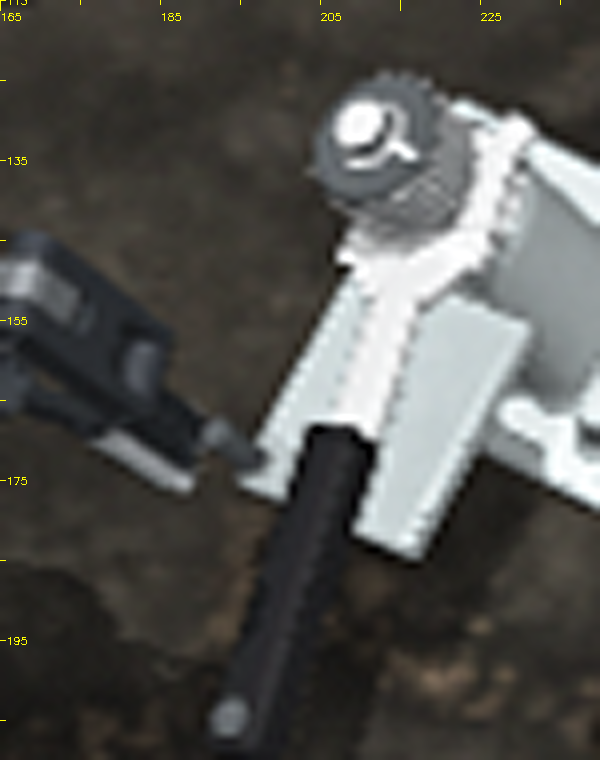

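Emit:
drive_tool(
  rows=[
    [0,0,-0.03,-8.5,0,0],
    [0.005,0,-0.06,-17,0,0],
    [0.01,0,-0.09,-25.5,0,0],
    [0.0156,0,-0.12,-34,0,0],
    [0.0156,0,-0.139,-42.5,0,0],
    [0.0156,0,-0.139,-51,0,0],
    [0.0156,0,-0.139,-59.5,0,0],
    [0.0156,0,-0.139,-68,0,0],
    [0.0156,0,-0.139,-76.5,0,0],
    [0.0156,0,-0.139,-85,0,0],
  ],
)

```text
time_s: 12.2
eef_pos: [0.6243, 0.2028, 0.1873]
orientation: [[-0.22, 0.961, -0.169], [-0.452, -0.254, -0.855], [-0.865, -0.111, 0.49]]
contact_force: [-0.2, 0.1, -0.2]
grip_width: 0.0685
```

Emit:
drive_tool(
  rows=[
    [0,0,0,-8.5,0,0],
    [0,0,0,-17,0,0],
    [0,0,0,-25.5,0,0],
    [0,0,0,-34,0,0],
    [0,0,0,-42.5,0,0],
    [0,0,0,-51,0,0],
    [0,0,0,-59.5,0,0],
    [0,0,0,-68,0,0],
    [0,0,0,-76.5,0,0],
    [0,0,0,-85,0,0],
  ],
)

```text
time_s: 13.2
eef_pos: [0.6243, 0.2028, 0.1873]
orientation: [[-0.219, 0.252, 0.943], [-0.452, 0.83, -0.327], [-0.865, -0.498, -0.068]]
contact_force: [0.5, 0.2, 0.2]
grip_width: 0.0679
```

Emit:
drive_tool(
  rows=[
    [0,0,0,-8.5,0,0],
    [0,0,0,-17,0,0],
    [0,0,0,-25.5,0,0],
    [0,0,0,-34,0,0],
    [0,0,0,-42.5,0,0],
    [0,0,0,-51,0,0],
    [0,0,0,-59.5,0,0],
    [0,0,0,-68,0,0],
    [0,0,0,-76.5,0,0],
    [0,0,0,-85,0,0],
  ],
)

```text
time_s: 14.2
eef_pos: [0.6244, 0.2029, 0.1873]
orientation: [[-0.219, -0.917, 0.333], [-0.452, 0.398, 0.798], [-0.865, 0.024, -0.502]]
contact_force: [0.2, 0.4, 0.5]
grip_width: 0.0685
```

```bash
cat >> mv.py <<'E'
def nutd(h,dU=-.0029,dY=0):
    o=robot.get_obs();R0=o['orientation'];H=Rz(hd[2])
    nut=H@(C+U*dU+Y*dY+A*h)+[hd[0],hd[1],0]
    Rt_=Rt(H@-A,R0[:,1]);print('t',o['time_s'],'nut row',(R0.T@(nut-o['eef_pos'])).round(4),Ro.from_matrix(R0.T@Rt_).as_rotvec(degrees=True).round(2),'q',o['joint_positions'].round(2),'F',(R0.T@o['contact_force']).round(1),'M',(R0.T@o['wrist_torque']).round(2),'y',R0[:,1].round(3),o['grip_width'])
E
python3 - <<'E'
from mv import *
s,t=[robot.snapshot(n)[:,:,::-1].copy() for n in("scene","top")]
nutd(.037)
crop(s,185,80,110,80,7,'pics/k1.png');crop(t,165,95,95,85,8,'pics/k2.png')
E
```

```text
t 14.3 nut row [ 0.0767 -0.0007  0.0004] [ 0.   -0.11 -0.15] q [-0.24  0.82 -0.45  1.32  0.56  1.58  1.96] F [-0.   0.5 -0.6] M [ 0.06 -0.49  0.02] y [-0.915  0.403  0.022] 0.06829844255301143
```

View pics/k1.png

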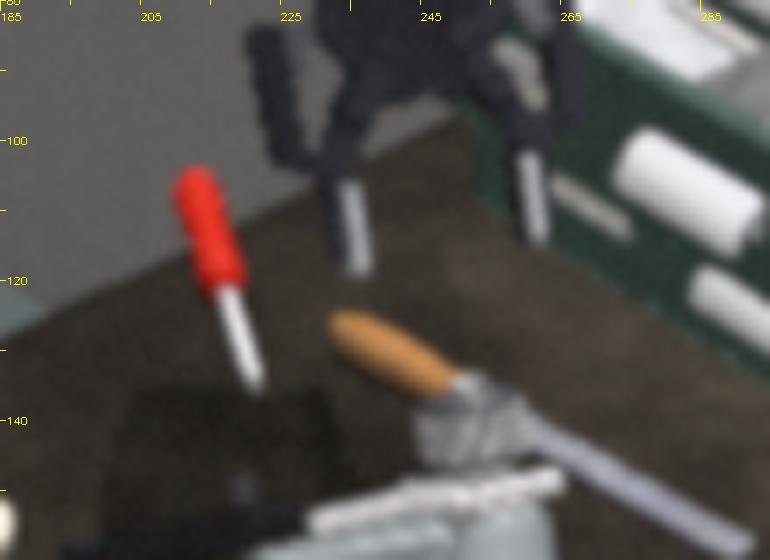

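View pics/k2.png

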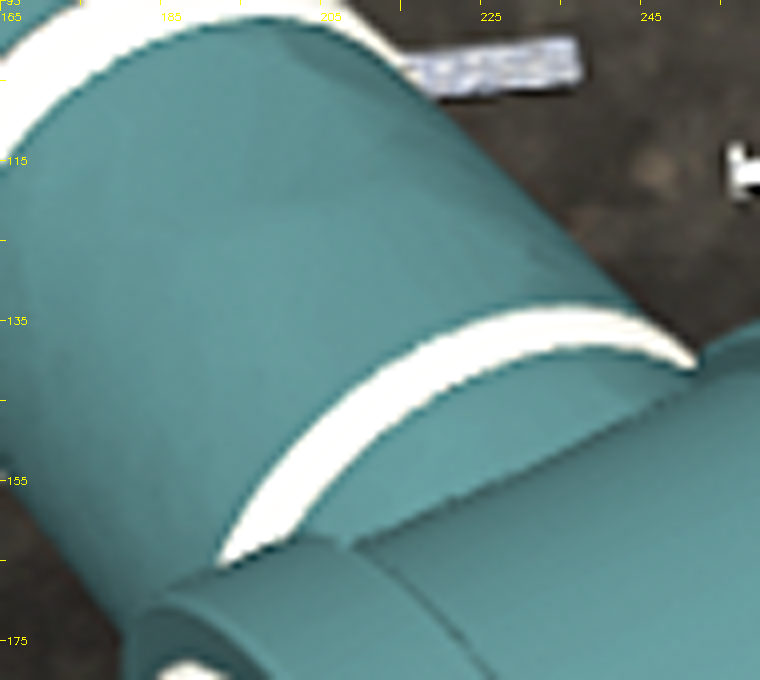

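Emit:
drive_tool(
  rows=[
    [0.03,-0.0007,0.0004,0,0,0],
    [0.05,-0.0007,0.0004,0,0,0],
    [0.065,-0.0007,0.0004,0,0,0],
    [0.075,-0.0007,0.0004,0,0,0],
    [0.075,-0.0007,0.0004,0,0,0],
  ],
)

```text
time_s: 14.8
eef_pos: [0.6091, 0.169, 0.1224]
orientation: [[-0.219, -0.914, 0.34], [-0.452, 0.404, 0.795], [-0.865, 0.02, -0.501]]
contact_force: [0.1, -0.4, -0.2]
grip_width: 0.0686
```

Run:
```python
from mv import *
s=robot.snapshot("scene")[:,:,::-1].copy()
nutd(.037)
crop(s,215,100,75,65,11,'pics/k3.png')
```

```text
t 14.85 nut row [ 0.0035  0.0005 -0.0004] [ 0.   -0.02 -0.05] q [-0.2   0.84 -0.43  1.44  0.59  1.45  1.92] F [-0.4  0.4 -0.1] M [ 0.03 -0.52 -0.04] y [-0.915  0.404  0.02 ] 0.06816236352493409
```

View pics/k3.png

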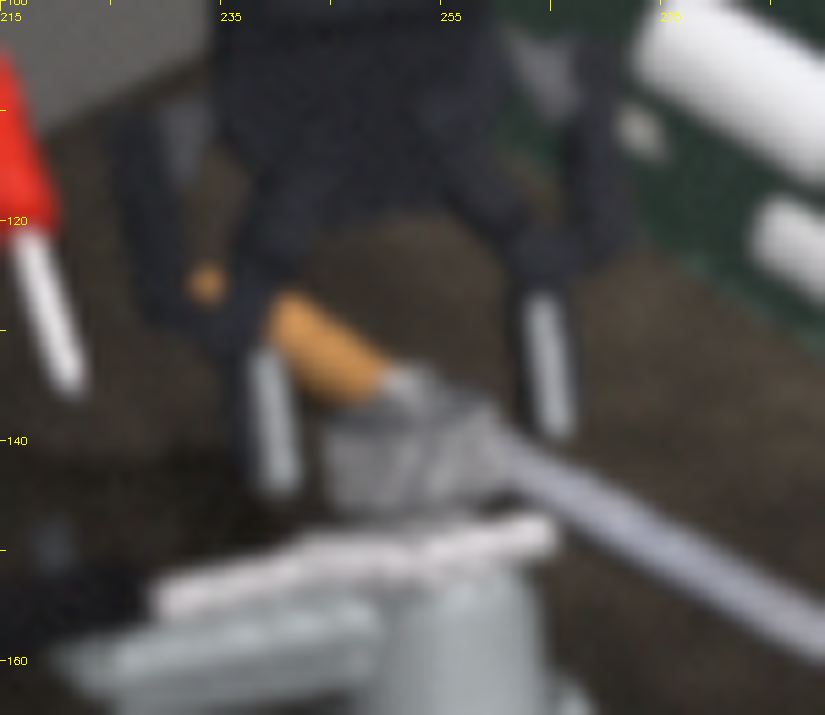

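Emit:
drive_tool(
  rows=[
    [0.003,0.0004,-0.0003,0,0,0],
    [0.0035,0.0004,-0.0003,0,0,0],
    [0.0035,0.0004,-0.0003,0,0,0],
  ],
)

```text
time_s: 15.15
eef_pos: [0.6088, 0.1688, 0.1212]
orientation: [[-0.216, -0.915, 0.34], [-0.45, 0.403, 0.797], [-0.866, 0.019, -0.499]]
contact_force: [-0.7, 0.0, 0.1]
grip_width: 0.0683
```

Emit:
drive_tool(
  rows=[
    [0,0,0,0,0,0],
    [0,0,0,0,0,0],
    [0,0,0,0,0,0],
    [0,0,0,0,0,0],
  ],
  grip=1,
  force=60,
)

```text
time_s: 15.55
eef_pos: [0.6092, 0.1687, 0.1214]
orientation: [[-0.215, -0.915, 0.341], [-0.45, 0.403, 0.797], [-0.867, 0.018, -0.498]]
contact_force: [2.5, 1.1, 3.4]
grip_width: 0.0417
```

Run:
```python
from mv import *
s=robot.snapshot("scene")[:,:,::-1].copy()
nutd(.037)
crop(s,215,100,75,65,11,'pics/k4.png')
```

```text
t 15.6 nut row [ 0.0011  0.0006 -0.0002] [0.   0.07 0.05] q [-0.2   0.84 -0.43  1.44  0.59  1.44  1.92] F [-4.3 -1.8 -0.9] M [-0.   -0.41 -0.37] y [-0.915  0.403  0.018] 0.041832446565170475
```

View pics/k4.png

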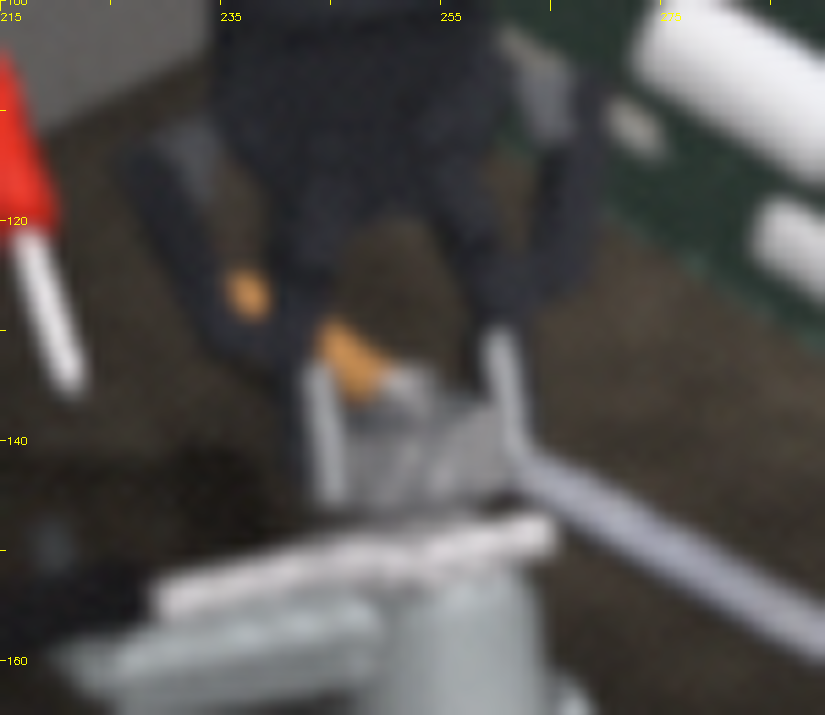

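Emit:
drive_tool(
  rows=[
    [0,0,0,6,0,0],
    [0,0,0,12,0,0],
    [0,0,0,18,0,0],
    [0.0002,0,0,24,0,0],
    [0.0003,0,0,30,0,0],
    [0.0003,0,0,36,0,0],
    [0.0004,0,0,42,0,0],
    [0.0005,0,0,48,0,0],
    [0.0005,0,0,54,0,0],
    [0.0006,0,0,60,0,0],
  ],
)

```text
time_s: 16.6
eef_pos: [0.6099, 0.1677, 0.1214]
orientation: [[-0.214, -0.158, 0.964], [-0.451, 0.891, 0.046], [-0.867, -0.425, -0.262]]
contact_force: [3.0, -0.1, 5.8]
grip_width: 0.0418
```

Run:
```python
from mv import *
s=robot.snapshot("scene")[:,:,::-1].copy()
nutd(.037)
crop(s,185,100,90,65,9,'pics/l1.png')
```

```text
t 16.65 nut row [ 0.0008  0.0011 -0.0012] [0.   0.16 0.04] q [-0.33  0.8  -0.21  1.45  0.45  1.37  0.97] F [-4.7 -3.2  1.7] M [-0.05 -0.74 -0.06] y [-0.154  0.891 -0.426] 0.04191177230271429
```

View pics/l1.png

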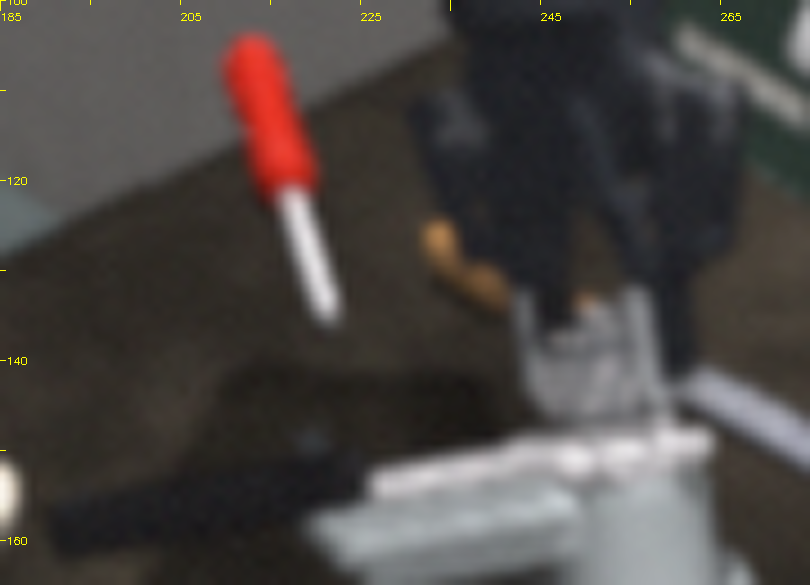

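Emit:
drive_tool(
  rows=[
    [0,0,0,6,0,0],
    [0,0,0,12,0,0],
    [0,0,0,18,0,0],
    [0.0002,0,0,24,0,0],
    [0.0003,0,0,30,0,0],
    [0.0003,0,0,36,0,0],
    [0.0004,0,0,42,0,0],
    [0.0005,0,0,48,0,0],
    [0.0005,0,0,54,0,0],
    [0.0006,0,0,60,0,0],
  ],
)

```text
time_s: 17.65
eef_pos: [0.6093, 0.1664, 0.1213]
orientation: [[-0.215, 0.756, 0.619], [-0.452, 0.484, -0.749], [-0.865, -0.441, 0.238]]
contact_force: [1.3, -0.9, 8.1]
grip_width: 0.0417
```

Run:
```python
from mv import *
s,t=[robot.snapshot(n)[:,:,::-1].copy() for n in("scene","top")]
nutd(.037)
crop(s,185,100,90,65,9,'pics/l2.png')
crop(t,165,95,95,105,7,'pics/l2t.png')
```

```text
t 17.75 nut row [ 0.      0.0005 -0.0021] [0.   0.14 0.02] q [-0.48  0.79  0.03  1.47  0.31  1.32  0.03] F [-6.4 -3.   5.1] M [ 0.02 -0.73 -0.18] y [ 0.755  0.485 -0.442] 0.0420469906232248
```

View pics/l2.png

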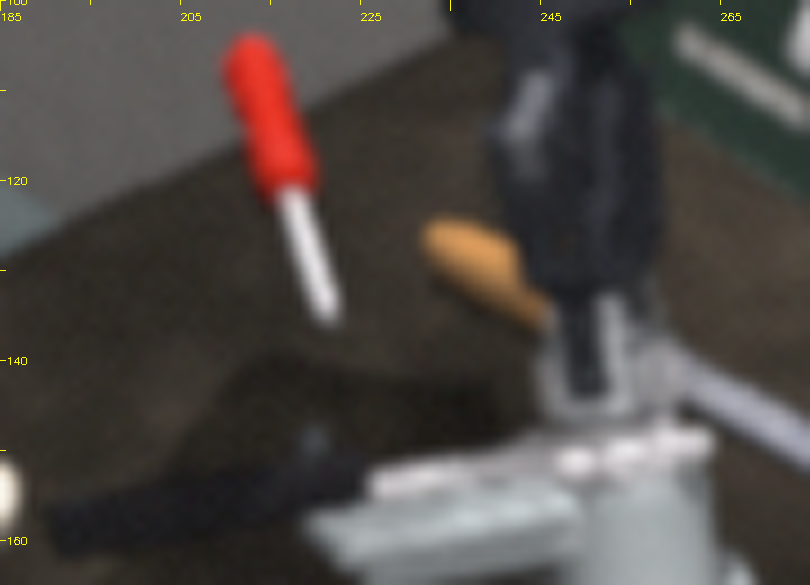

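View pics/l2t.png

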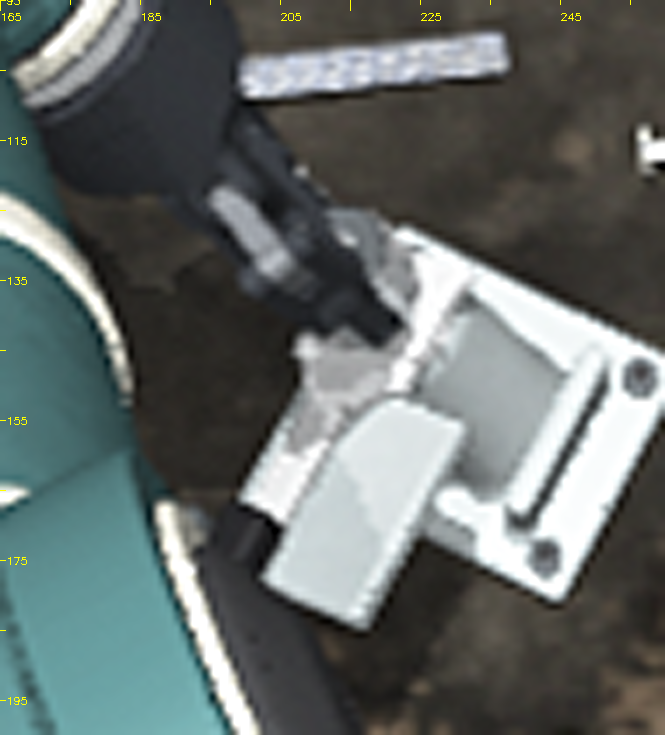

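Emit:
drive_tool(
  rows=[
    [-0.0002,-0.0003,0.0005,6,0,0],
    [-0.0002,-0.0003,0.0008,12,0,0],
    [-0.0001,-0.0003,0.0008,18,0,0],
    [-0.0001,-0.0003,0.0008,24,0,0],
    [0,-0.0003,0.0008,30,0,0],
    [0,-0.0003,0.0008,30,0,0],
  ],
)

```text
time_s: 18.35
eef_pos: [0.6088, 0.1661, 0.1213]
orientation: [[-0.217, 0.963, 0.16], [-0.452, 0.046, -0.891], [-0.865, -0.266, 0.426]]
contact_force: [-0.4, -1.0, 6.9]
grip_width: 0.042
```

Run:
```python
from mv import *
nutd(.037)
```

```text
t 18.35 nut row [-0.0003 -0.0001 -0.0023] [0.   0.11 0.04] q [-0.56  0.79  0.15  1.47  0.23  1.31 -0.43] F [-5.4 -2.3  3.8] M [ 0.   -0.46 -0.18] y [ 0.963  0.046 -0.266] 0.0419707956397328
```

Emit:
drive_tool(
  rows=[
    [0.0001,0,0,6,0,0],
    [0.0002,0,0,12,0,0],
    [0.0002,0,0,18,0,0],
    [0.0003,0,0,24,0,0],
    [0.0003,0,0,30,0,0],
  ],
)

```text
time_s: 18.85
eef_pos: [0.6082, 0.1662, 0.1213]
orientation: [[-0.218, 0.915, -0.341], [-0.453, -0.404, -0.795], [-0.865, -0.019, 0.502]]
contact_force: [-2.0, -1.2, 9.2]
grip_width: 0.0421
```

Run:
```python
from mv import *
nutd(.037)
```

```text
t 18.85 nut row [-0.0004 -0.0007 -0.002 ] [0.   0.16 0.01] q [-0.64  0.8   0.28  1.48  0.15  1.29 -0.88] F [-7.  -1.5  6.2] M [-1.22 -0.91 -0.2 ] y [ 0.915 -0.404 -0.019] 0.042061177744778175
```

Emit:
drive_tool(
  rows=[
    [0,0,0,3,0,0],
    [0,0,0,6,0,0],
    [0,0,0,6,0,0],
  ],
)

```text
time_s: 19.15
eef_pos: [0.6081, 0.1663, 0.1213]
orientation: [[-0.218, 0.874, -0.435], [-0.452, -0.486, -0.748], [-0.865, 0.033, 0.501]]
contact_force: [-2.5, -1.1, 8.8]
grip_width: 0.0419
```

Run:
```python
from mv import *
s,t=[robot.snapshot(n)[:,:,::-1].copy() for n in("scene","top")]
nutd(.037)
crop(s,185,100,90,65,9,'pics/l3.png')
crop(t,165,95,95,105,7,'pics/l3t.png')
```

```text
t 19.25 nut row [-0.0004 -0.0008 -0.0019] [0.   0.12 0.06] q [-0.66  0.8   0.3   1.48  0.13  1.29 -0.97] F [-7.8 -0.8  7.1] M [ 0.11 -0.73 -0.34] y [ 0.874 -0.485  0.033] 0.04252417812827843
```

View pics/l3.png

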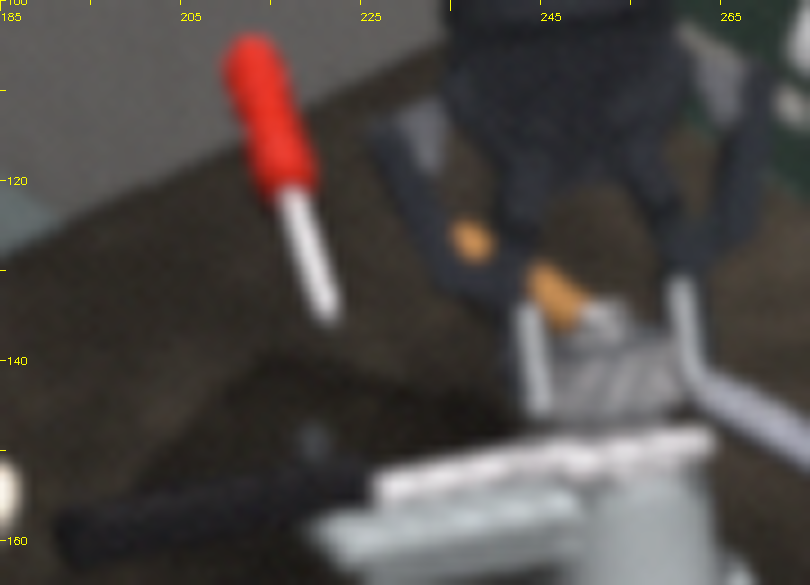

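View pics/l3t.png

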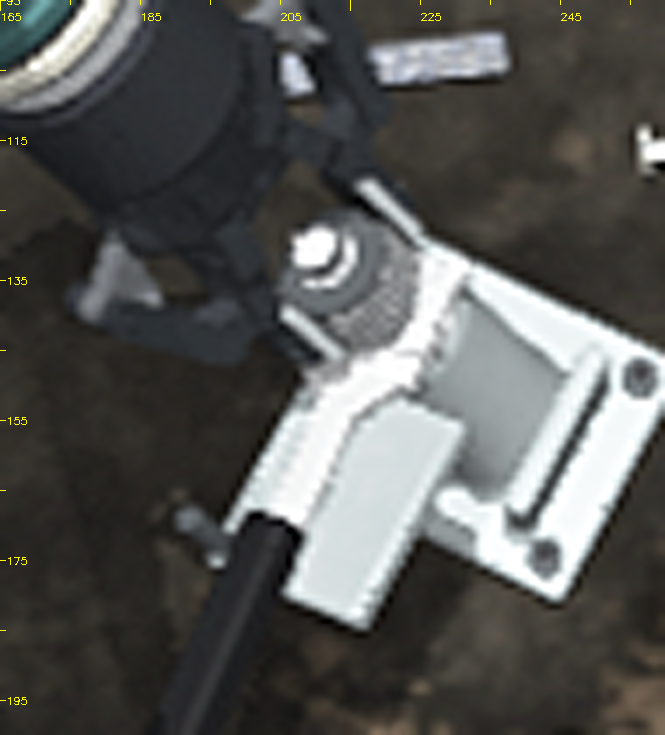

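Emit:
drive_tool(
  rows=[
    [0,-0.0004,0.0008,5,0,0],
    [0,-0.0004,0.0008,10,0,0],
  ],
)

```text
time_s: 19.45
eef_pos: [0.6079, 0.1664, 0.1214]
orientation: [[-0.217, 0.784, -0.582], [-0.451, -0.609, -0.652], [-0.866, 0.121, 0.485]]
contact_force: [0.1, 0.4, 7.2]
grip_width: 0.0423
```

Run:
```python
from mv import *
nutd(.037)
```

```text
t 19.45 nut row [-0.0003 -0.0009 -0.0019] [0.   0.01 0.03] q [-0.68  0.8   0.35  1.49  0.1   1.28 -1.13] F [-6.4  0.8  3.2] M [ 0.02 -0.23 -0.04] y [ 0.784 -0.609  0.121] 0.0423233109021254
```

Emit:
drive_tool(
  rows=[
    [0,0,0,5,0,0],
    [0,0,0,10,0,0],
  ],
)

```text
time_s: 19.65
eef_pos: [0.6078, 0.1665, 0.1213]
orientation: [[-0.217, 0.671, -0.709], [-0.451, -0.713, -0.537], [-0.866, 0.203, 0.457]]
contact_force: [-0.0, 0.4, 7.5]
grip_width: 0.0423
```

Run:
```python
from mv import *
s,t=[robot.snapshot(n)[:,:,::-1].copy() for n in("scene","top")]
nutd(.037)
crop(t,165,95,95,105,7,'pics/l4t.png')
```

```text
t 19.75 nut row [-0.0003 -0.001  -0.0017] [-0.    0.05 -0.  ] q [-0.71  0.81  0.39  1.49  0.07  1.28 -1.28] F [-6.   1.4  3.9] M [ 0.06 -0.33 -0.04] y [ 0.672 -0.712  0.203] 0.04162099522359869
```

View pics/l4t.png

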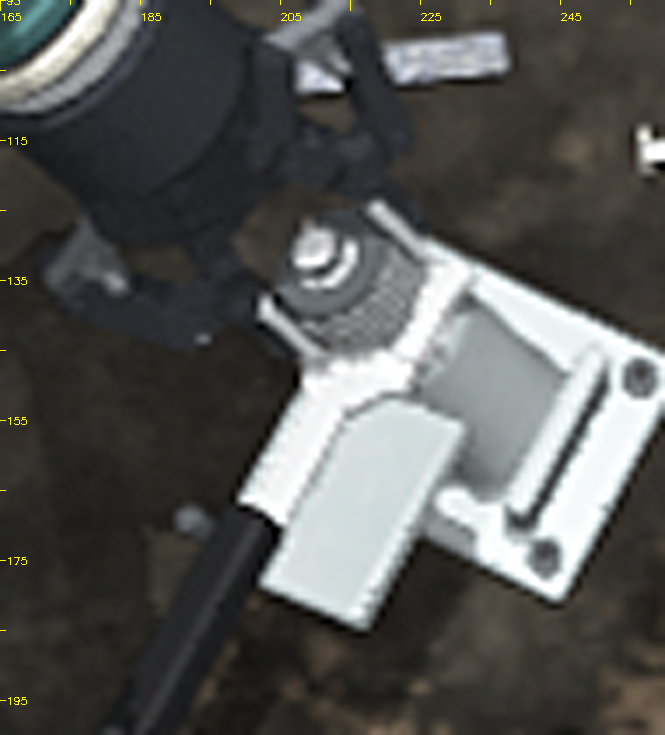

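The handle has come back to the pin after rebounding. I'll keep turning until the torque rises again.

Emit:
drive_tool(
  rows=[
    [0,-0.0006,0.0008,5,0,0],
    [0,-0.0006,0.0008,10,0,0],
  ],
)

```text
time_s: 19.95
eef_pos: [0.6076, 0.1666, 0.1213]
orientation: [[-0.215, 0.537, -0.815], [-0.45, -0.796, -0.405], [-0.867, 0.28, 0.413]]
contact_force: [2.2, 0.5, 4.8]
grip_width: 0.0425
```

Run:
```python
from mv import *
nutd(.037)
```

```text
t 19.95 nut row [-0.0003 -0.0011 -0.0016] [-0.   -0.09  0.  ] q [-0.74  0.82  0.44  1.49  0.04  1.27 -1.43] F [-4.9  2.1  0. ] M [-0.02  0.24  0.07] y [ 0.537 -0.796  0.28 ] 0.04249515612243154
```

Emit:
drive_tool(
  rows=[
    [0,0,0,5,0,0],
    [0,0,0,10,0,0],
  ],
)

```text
time_s: 20.15
eef_pos: [0.6075, 0.1668, 0.1213]
orientation: [[-0.215, 0.388, -0.896], [-0.45, -0.854, -0.261], [-0.867, 0.347, 0.358]]
contact_force: [2.8, 1.8, 5.1]
grip_width: 0.0421
```

Run:
```python
from mv import *
nutd(.037)
```

```text
t 20.15 nut row [-0.0002 -0.0012 -0.0014] [-0.   -0.08  0.02] q [-0.77  0.83  0.48  1.5   0.01  1.27 -1.58] F [-5.9  1.3 -1.2] M [-0.05  0.26 -0.05] y [ 0.388 -0.854  0.347] 0.042130275029106615
```

Run:
```python
from mv import *
s,t=[robot.snapshot(n)[:,:,::-1].copy() for n in("scene","top")]
crop(s,185,110,90,60,9,'pics/l5.png')
crop(t,175,110,75,90,8,'pics/l5t.png')
```

```text
(no output)
```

View pics/l5.png

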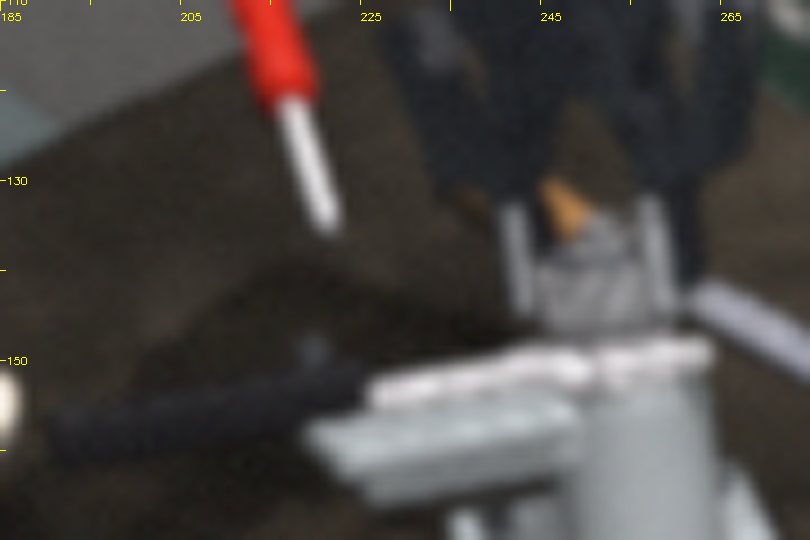

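View pics/l5t.png

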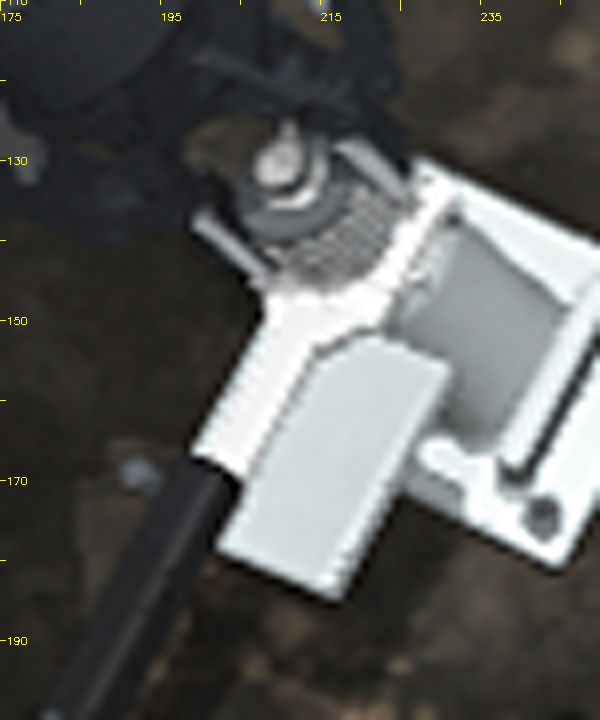

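Run:
```python
from mv import *
for th in(.1,0,-.1,-.2,-.3):
    W=np.array([hp(83*np.cos(th),83*np.sin(th),8),hp(38*np.cos(th),38*np.sin(th),8)])@Rz(hd[2]).T+[hd[0],hd[1],0]
    print(th,(P('top',W)+.5).round(1).tolist(),(P('scene',W)+.5).round(1).tolist())
```

```text
0.1 [[205.7, 169.6], [213.0, 153.0]] [[226.9, 153.3], [241.5, 150.3]]
0 [[203.2, 168.8], [211.9, 152.7]] [[226.3, 152.8], [241.1, 150.1]]
-0.1 [[200.9, 167.7], [210.8, 152.2]] [[225.8, 152.4], [240.9, 149.9]]
-0.2 [[198.8, 166.3], [209.9, 151.6]] [[225.7, 151.9], [240.8, 149.7]]
-0.3 [[196.9, 164.7], [209.0, 150.9]] [[225.9, 151.3], [240.9, 149.4]]
```

Emit:
drive_tool(
  rows=[
    [0,0,0,3,0,0],
    [0,0,0,5,0,0],
  ],
)

```text
time_s: 20.45
eef_pos: [0.6075, 0.1669, 0.1212]
orientation: [[-0.215, 0.31, -0.926], [-0.45, -0.873, -0.187], [-0.867, 0.376, 0.328]]
contact_force: [2.0, 1.2, 5.1]
grip_width: 0.0424
```

Run:
```python
from mv import *
nutd(.037)
```

```text
t 20.45 nut row [-0.0003 -0.0012 -0.0013] [-0.   -0.07  0.02] q [-0.78  0.83  0.5   1.5  -0.01  1.27 -1.65] F [-5.4  1.5 -0.4] M [-0.07  0.22 -0.07] y [ 0.31  -0.873  0.376] 0.04238004906798254
```

Emit:
drive_tool(
  rows=[
    [0,0,0,4,0,0],
    [0,0,0,8,0,0],
  ],
)

```text
time_s: 20.65
eef_pos: [0.6074, 0.167, 0.1212]
orientation: [[-0.215, 0.177, -0.96], [-0.45, -0.891, -0.063], [-0.867, 0.418, 0.272]]
contact_force: [1.4, 1.3, 5.6]
grip_width: 0.0419
```

Run:
```python
from mv import *
nutd(.037)
```

```text
t 20.65 nut row [-0.0003 -0.0012 -0.0012] [-0.   -0.07  0.05] q [-0.8   0.84  0.54  1.5  -0.04  1.27 -1.77] F [-5.7  1.5  0.1] M [-0.13  0.28 -0.19] y [ 0.177 -0.891  0.418] 0.04190331206957172
```

Emit:
drive_tool(
  rows=[
    [0,0,0,4,0,0],
    [0,0,0,8,0,0],
  ],
)

```text
time_s: 20.85
eef_pos: [0.6074, 0.1672, 0.1211]
orientation: [[-0.215, 0.043, -0.976], [-0.45, -0.891, 0.06], [-0.867, 0.452, 0.211]]
contact_force: [2.4, 1.8, 5.0]
grip_width: 0.0419
```

Run:
```python
from mv import *
nutd(.037)
s,t=[robot.snapshot(n)[:,:,::-1].copy() for n in("scene","top")]
crop(t,175,110,75,90,8,'pics/l6t.png')
```

```text
t 20.85 nut row [-0.0003 -0.0012 -0.001 ] [-0.   -0.07  0.05] q [-0.82  0.85  0.57  1.5  -0.06  1.27 -1.89] F [-5.6  0.8 -1.2] M [-0.57  0.27 -0.19] y [ 0.043 -0.891  0.452] 0.04187655882902647
```

View pics/l6t.png

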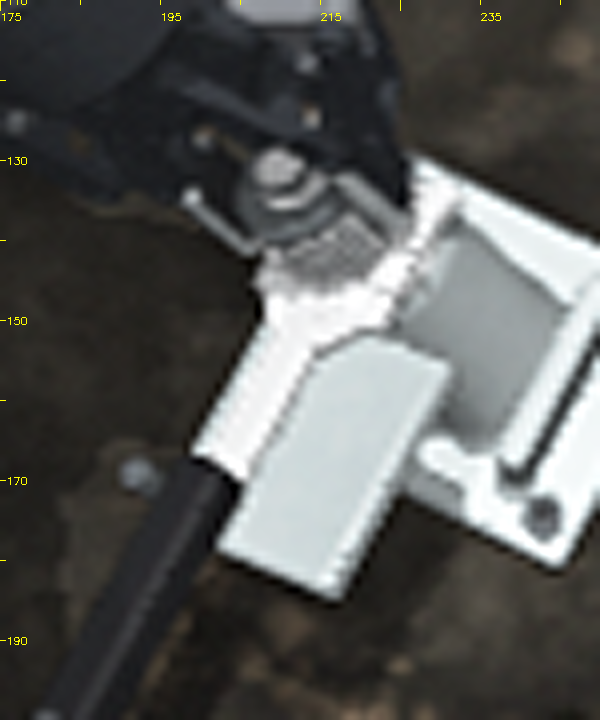

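The torque is up again at -0.57 N m, with the spanner on the collar and against the pin, so the nut is tight. I'll hold briefly, then release.

Emit:
drive_tool(
  rows=[
    [0,0,0,0,0,0],
    [0,0,0,0,0,0],
    [0,0,0,0,0,0],
    [0,0,0,0,0,0],
  ],
)

```text
time_s: 21.35
eef_pos: [0.6074, 0.1672, 0.1211]
orientation: [[-0.215, 0.045, -0.976], [-0.45, -0.891, 0.058], [-0.867, 0.451, 0.212]]
contact_force: [1.7, 1.6, 4.7]
grip_width: 0.0422
```

Run:
```python
from mv import *
nutd(.037)
```

```text
t 21.35 nut row [-0.0003 -0.0012 -0.001 ] [-0.   -0.07  0.05] q [-0.82  0.85  0.57  1.5  -0.06  1.27 -1.88] F [-5.1  0.7 -0.6] M [-0.24  0.22 -0.23] y [ 0.045 -0.891  0.451] 0.0422149670217718
```

Emit:
drive_tool(
  rows=[
    [0,0,0,0,0,0],
    [0,0,0,0,0,0],
    [0,0,0,0,0,0],
    [-0.02,0,0,0,0,0],
    [-0.05,0,0,0,0,0],
    [-0.08,0,0,0,0,0],
    [-0.1,0,0,0,0,0],
    [-0.1,0,0,0,0,0],
  ],
  grip=0.2,
)

```text
time_s: 22.15
eef_pos: [0.6299, 0.2134, 0.209]
orientation: [[-0.212, 0.045, -0.976], [-0.449, -0.892, 0.057], [-0.868, 0.45, 0.209]]
contact_force: [-1.0, -1.0, 0.9]
grip_width: 0.0686
```

Run:
```python
from mv import *
nutd(.037)
s,t=[robot.snapshot(n)[:,:,::-1].copy() for n in("scene","top")]
crop(t,165,110,75,95,8,'pics/m1t.png');crop(s,185,110,90,60,9,'pics/m1.png')
```

```text
t 22.15 nut row [ 1.016e-01 -5.000e-04 -1.000e-04] [-0.   -0.25  0.16] q [-0.84  0.81  0.59  1.34 -0.05  1.47 -1.89] F [-0.1  1.2  1.1] M [-0.03  0.23 -0.44] y [ 0.045 -0.892  0.45 ] 0.06860943926695472
```

View pics/m1t.png

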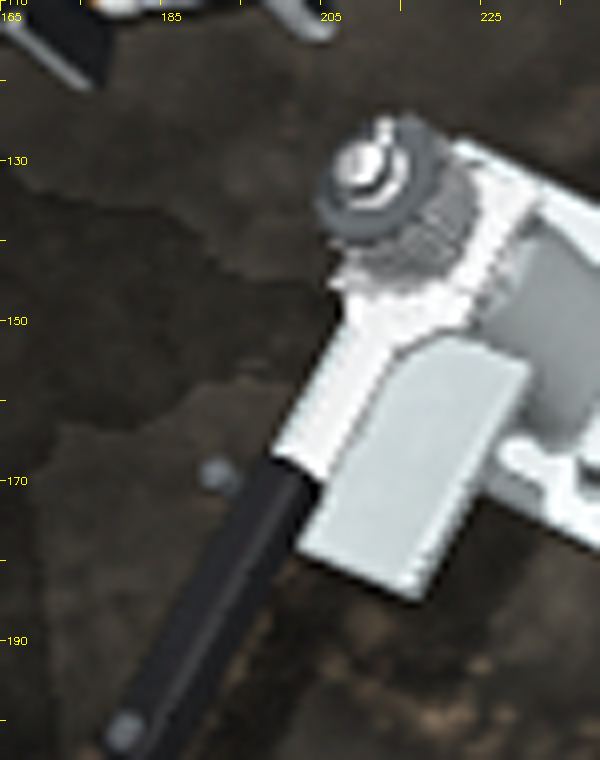

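View pics/m1.png

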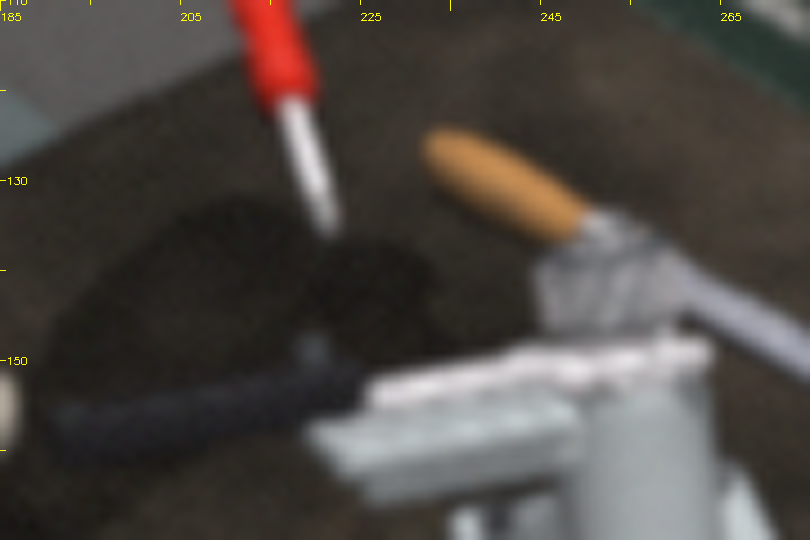

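Run:
```python
from mv import *
for th in(0.05,0,-.05,-.1):
    W=np.array([hp(83*np.cos(th),83*np.sin(th),8),hp(177*np.cos(th),177*np.sin(th),18)])@Rz(hd[2]).T+[hd[0],hd[1],0]
    print(th,(P('top',W)+.5).round(1).tolist(),(P('scene',W)+.5).round(1).tolist())
o=robot.get_obs();print(o['eef_pos'])
p,R=inst(-.05,0,0,lat=-.0029)
print(p)
delta(p-R[:,0]*.09,R)
```

```text
0.05 [[204.4, 169.2], [184.6, 202.8]] [[226.6, 153.1], [194.3, 155.8]]
0 [[203.2, 168.8], [182.0, 201.7]] [[226.3, 152.8], [193.8, 155.3]]
-0.05 [[202.0, 168.3], [179.6, 200.4]] [[226.0, 152.6], [193.5, 154.8]]
-0.1 [[200.9, 167.7], [177.3, 199.0]] [[225.8, 152.4], [193.4, 154.3]]
[0.62805777 0.21122681 0.20620268]
[0.47945134 0.2224979  0.09457955]
t 22.25 row [0.0339, -0.0672, 0.1218] [28.07, 0.07, -0.01] n 2.9 3.3
```

Emit:
drive_tool(
  rows=[
    [0,-0.017,0.03,7,0,0],
    [0.01,-0.034,0.06,14,0,0],
    [0.02,-0.05,0.09,21,0,0],
    [0.034,-0.067,0.122,27.5,0,0],
    [0.034,-0.067,0.122,27.5,0,0],
    [0.034,-0.067,0.122,27.5,0,0],
  ],
  grip=0.3,
)

```text
time_s: 22.85
eef_pos: [0.4977, 0.2629, 0.172]
orientation: [[-0.218, -0.408, -0.886], [-0.453, -0.762, 0.462], [-0.865, 0.502, -0.018]]
contact_force: [-0.5, 0.5, 1.3]
grip_width: 0.0596
```

Run:
```python
from mv import *
p,R=inst(-.04,0,0.001,lat=-.0029)
delta(p,R);print(robot.get_obs()['joint_positions'].round(2))
s,t=[robot.snapshot(n)[:,:,::-1].copy() for n in("scene","top")]
crop(t,145,110,95,105,7,'pics/n1t.png');crop(s,165,90,100,75,8,'pics/n1.png')
```

```text
t 22.85 row [0.0882, 0.0008, -0.001] [0.13, 0.04, -0.16] n 1.8 0.0
[-1.12  0.75  0.7   1.62 -0.14  1.35 -2.46]
```

View pics/n1t.png

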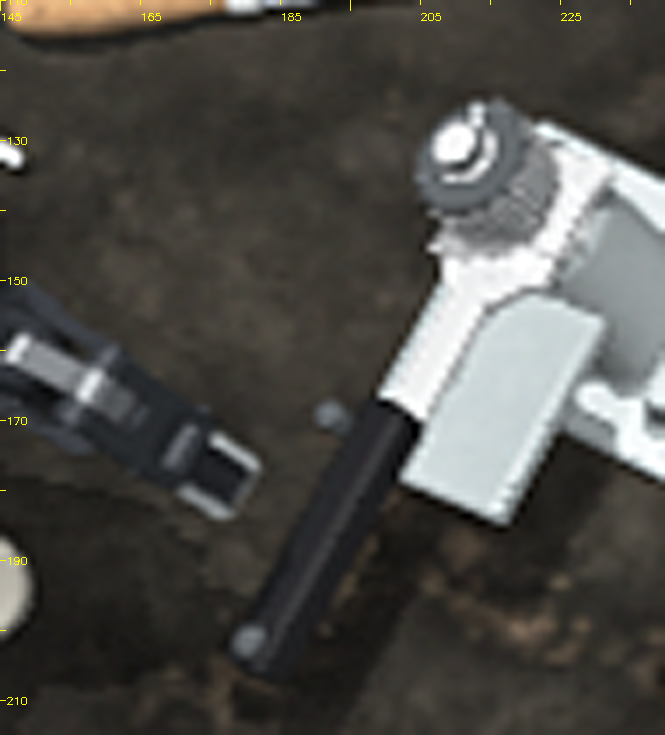

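View pics/n1.png

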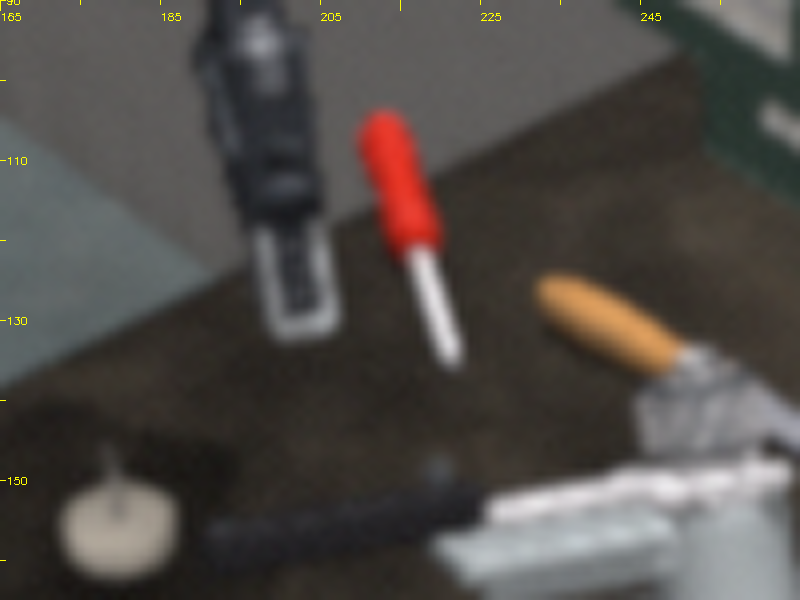

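Emit:
drive_tool(
  rows=[
    [0.03,0.0008,-0.001,0,0,0],
    [0.06,0.0008,-0.001,0,0,0],
    [0.08,0.0008,-0.001,0,0,0],
    [0.087,0.0008,-0.001,0,0,0],
    [0.087,0.0008,-0.001,0,0,0],
  ],
)

```text
time_s: 23.45
eef_pos: [0.4814, 0.2217, 0.0981]
orientation: [[-0.218, -0.412, -0.885], [-0.451, -0.761, 0.466], [-0.866, 0.5, -0.02]]
contact_force: [0.3, 0.8, -0.4]
grip_width: 0.0595
```

Emit:
drive_tool(
  rows=[
    [0,0,0,0,0,0],
    [0,0,0,0,0,0],
    [0,0,0,0,0,0],
    [0,0,0,0,0,0],
    [0,0,0,0,0,0],
  ],
  grip=1,
)

```text
time_s: 23.95
eef_pos: [0.4799, 0.2194, 0.1018]
orientation: [[-0.222, -0.409, -0.885], [-0.456, -0.759, 0.465], [-0.862, 0.507, -0.018]]
contact_force: [-5.5, -7.7, 18.1]
grip_width: 0.0191
```

Run:
```python
from mv import *
o=robot.get_obs();R0=o['orientation'];print((R0.T@o['contact_force']).round(1),o['grip_width'])
for lab,a in dict(h0=(-.04,0,.001),r1=(.02,0,.003),r2=(.08,0,.003),r3=(.14,0,.003),r4=(.2,0,.003),out=(.2,.07,.003)).items():
    p,R=inst(*a,lat=-.0029);print(lab,end=' ');delta(p,R)
```

```text
[-10.9  17.3   0.9] 0.01911155524903618
h0 t 23.95 row [0.0039, -0.0044, 0.002] [-0.02, 0.12, -0.5] n 0.1 0.1
r1 t 23.95 row [0.002, 0.004, 0.0019] [-3.46, 0.14, -0.49] n 0.1 0.4
r2 t 23.95 row [0.0021, 0.0124, 0.0014] [-6.9, 0.15, -0.49] n 0.3 0.8
r3 t 23.95 row [0.0022, 0.0207, 0.0003] [-10.33, 0.17, -0.48] n 0.4 1.2
r4 t 23.95 row [0.0022, 0.029, -0.0013] [-13.77, 0.18, -0.48] n 0.6 1.6
out t 23.95 row [0.0025, 0.0456, 0.0667] [-13.77, 0.18, -0.48] n 1.6 1.6
```

Emit:
drive_tool(
  rows=[
    [-0.001,0.0084,0,-3.4,0,0],
    [-0.002,0.0168,-0.0006,-6.9,0,0],
    [-0.002,0.025,-0.0017,-10.3,0,0],
    [-0.002,0.0334,-0.0033,-13.8,0,0],
    [-0.002,0.0334,-0.0033,-13.8,0,0],
    [-0.002,0.0334,-0.0033,-13.8,0,0],
  ],
)

```text
time_s: 24.55
eef_pos: [0.4715, 0.1961, 0.1174]
orientation: [[-0.216, -0.191, -0.958], [-0.451, -0.85, 0.271], [-0.866, 0.49, 0.097]]
contact_force: [2.8, -4.1, -1.4]
grip_width: 0.0186
```

Run:
```python
from mv import *
o=robot.get_obs();R0=o['orientation'];print((R0.T@o['contact_force']).round(1),(R0.T@o['wrist_torque']).round(2))
p,R=inst(.2,0,.003,lat=-.0029);delta(p,R)
s,t=[robot.snapshot(n)[:,:,::-1].copy() for n in("scene","top")]
crop(t,165,110,75,95,8,'pics/o1t.png');crop(s,205,130,60,45,13,'pics/o1.png')
```

```text
[ 2.5  2.2 -3.9] [0.42 0.71 0.25]
t 24.55 row [0.0031, -0.0006, 0.0023] [-0.15, -0.05, 0.0] n 0.1 0.0
```

View pics/o1t.png

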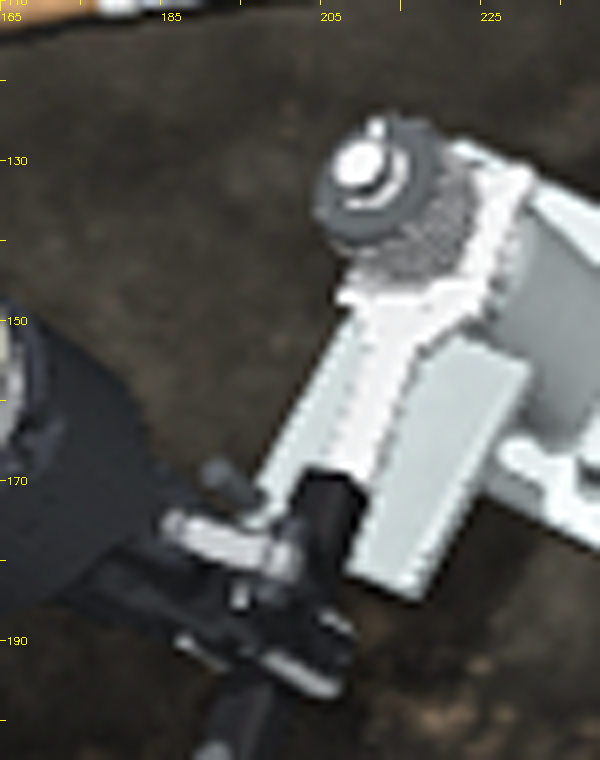

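View pics/o1.png

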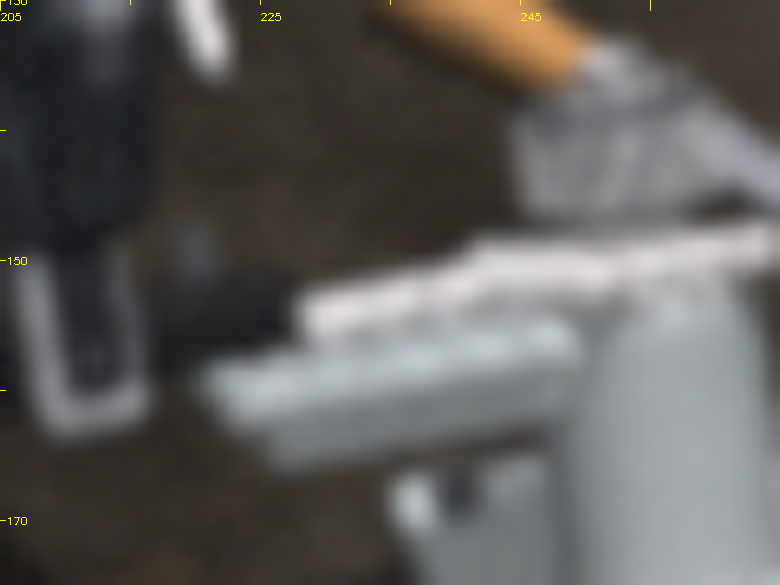

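Emit:
drive_tool(
  rows=[
    [0.001,0,0.003,0,0,0],
    [0.001,0,0.008,0,0,0],
    [0.001,0,0.012,0,0,0],
  ],
)

```text
time_s: 24.95
eef_pos: [0.4601, 0.1994, 0.1176]
orientation: [[-0.215, -0.191, -0.958], [-0.451, -0.851, 0.271], [-0.866, 0.49, 0.097]]
contact_force: [0.0, -1.5, -0.2]
grip_width: 0.0194
```

Emit:
drive_tool(
  rows=[
    [0,0,0.01,0,0,0],
    [0,0,0.02,0,0,0],
    [0,0,0.03,0,0,0],
    [0,0,0.04,0,0,0],
    [0,0,0.05,0,0,0],
    [0,0,0.05,0,0,0],
  ],
)

```text
time_s: 25.55
eef_pos: [0.4093, 0.2142, 0.1223]
orientation: [[-0.217, -0.186, -0.958], [-0.45, -0.852, 0.267], [-0.866, 0.489, 0.102]]
contact_force: [-0.2, 1.0, -1.2]
grip_width: 0.019
```

Run:
```python
from mv import *
o=robot.get_obs();R0=o['orientation'];print((R0.T@o['contact_force']).round(1),(R0.T@o['wrist_torque']).round(2))
s,t=[robot.snapshot(n)[:,:,::-1].copy() for n in("scene","top")]
crop(t,165,110,75,95,8,'pics/p1t.png');crop(s,185,120,80,60,10,'pics/p1.png')
```

```text
[ 0.6 -1.4  0.3] [-0.05  0.09 -0.66]
```

View pics/p1t.png

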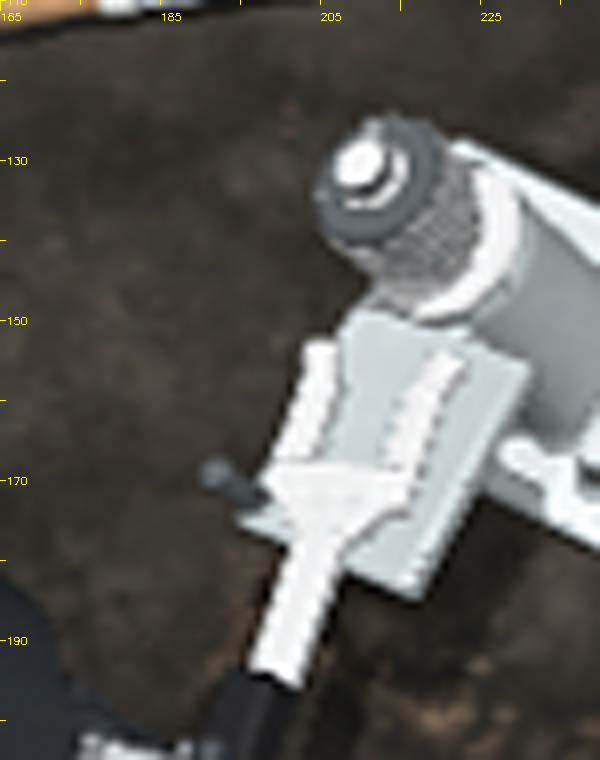

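View pics/p1.png

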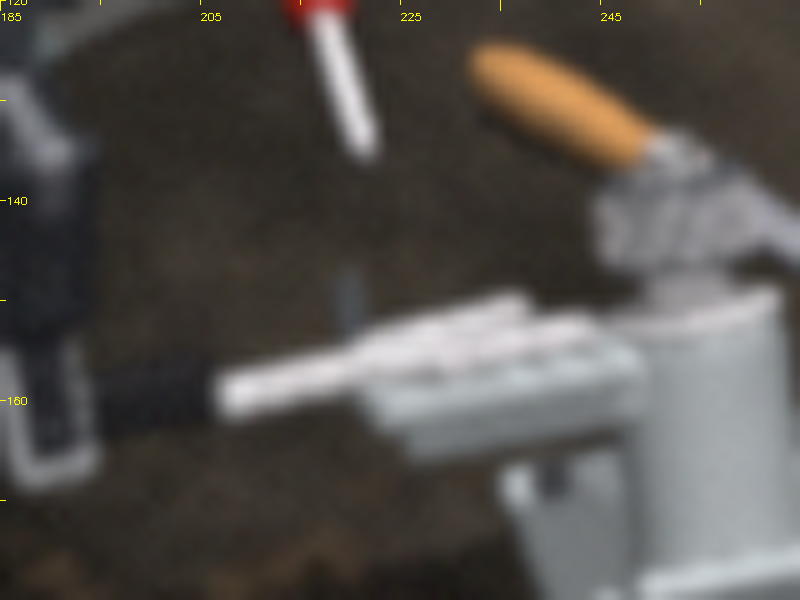

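Run:
```python
from mv import *
o=robot.get_obs();R0=o['orientation'];p1=o['eef_pos']-R0[:,0]*.1
Rw=Rt([0,0,-1],[np.cos(-.8),np.sin(-.8),0])
delta([.43,-.1,.27],Rw,(p1,R0))
Rf=Rt([0,0,-1],[np.cos(-.29),np.sin(-.29),0])
delta([.441,-.222,.09],Rf,([.43,-.1,.27],Rw))
```

```text
t 25.65 row [0.1089, 0.3358, -0.0879] [-56.9, 20.41, -23.69] n 7.3 7.6
t 25.65 row [0.18, 0.0952, 0.0771] [-29.22, 0.0, 0.0] n 4.4 3.4
```

Emit:
drive_tool(
  rows=[
    [-0.02,0,0,0,0,0],
    [-0.05,0,0,0,0,0],
    [-0.08,0,0,0,0,0],
    [-0.1,0,0,0,0,0],
    [-0.1,0,0,0,0,0],
    [-0.1,0,0,0,0,0],
  ],
)

```text
time_s: 26.25
eef_pos: [0.4323, 0.2573, 0.2081]
orientation: [[-0.218, -0.188, -0.958], [-0.451, -0.851, 0.27], [-0.866, 0.49, 0.101]]
contact_force: [0.3, -0.2, -2.8]
grip_width: 0.0191
```

Emit:
drive_tool(
  rows=[
    [0,0.02,-0.01,-5.7,2,-2.4],
    [0.01,0.05,-0.02,-11.4,4,-4.7],
    [0.02,0.09,-0.03,-17,6.1,-7.1],
    [0.035,0.13,-0.04,-22.8,8.2,-9.5],
    [0.05,0.17,-0.05,-28.5,10.2,-11.8],
    [0.065,0.21,-0.06,-34,12.2,-14.2],
    [0.08,0.25,-0.07,-40,14.3,-16.6],
    [0.09,0.28,-0.075,-45.5,16.3,-19],
    [0.1,0.31,-0.08,-51,18.4,-21.3],
    [0.109,0.336,-0.088,-56.9,20.4,-23.7],
  ],
)

```text
time_s: 27.25
eef_pos: [0.4275, -0.0963, 0.268]
orientation: [[-0.003, 0.68, -0.733], [-0.01, -0.733, -0.68], [-1.0, 0.005, 0.009]]
contact_force: [0.2, 0.1, -2.2]
grip_width: 0.0185
```

Emit:
drive_tool(
  rows=[
    [0.02,0.02,0.02,-7,0,0],
    [0.05,0.045,0.04,-14,0,0],
    [0.08,0.07,0.06,-21,0,0],
    [0.12,0.095,0.077,-29.2,0,0],
    [0.12,0.095,0.077,-29.2,0,0],
    [0.12,0.095,0.077,-29.2,0,0],
  ],
)

```text
time_s: 27.85
eef_pos: [0.4335, -0.2203, 0.1467]
orientation: [[-0.01, 0.949, -0.314], [-0.014, -0.314, -0.949], [-1.0, -0.006, 0.016]]
contact_force: [-1.2, 0.2, -2.3]
grip_width: 0.0189
```

Run:
```python
from mv import *
delta([.441,-.222,.045],Rt([0,0,-1],[np.cos(-.29),np.sin(-.29),0]))
s,t=[robot.snapshot(n)[:,:,::-1].copy() for n in("scene","top")]
crop(t,285,150,115,90,7,'pics/q1t.png');crop(s,230,180,100,90,8,'pics/q1.png')
```

```text
t 27.85 row [0.1016, 0.0083, -0.0023] [-1.7, 0.92, 0.34] n 2.0 0.2
```

View pics/q1t.png

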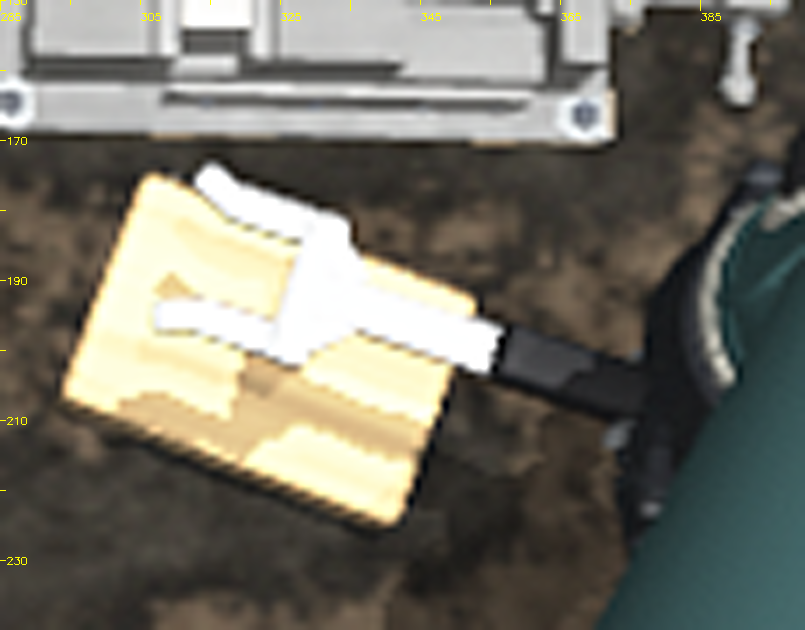

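View pics/q1.png

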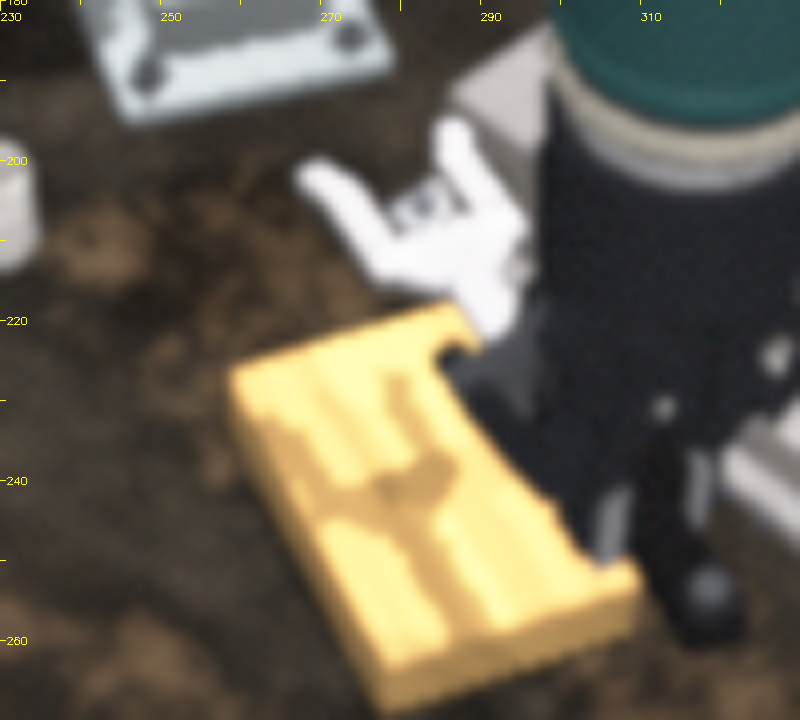

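Emit:
drive_tool(
  rows=[
    [0.04,0.004,-0.001,-1,0.9,0.3],
    [0.07,0.006,-0.002,-1.7,0.9,0.3],
    [0.085,0.006,-0.002,-1.7,0.9,0.3],
    [0.085,0.006,-0.002,-1.7,0.9,0.3],
    [0.085,0.006,-0.002,-1.7,0.9,0.3],
  ],
)

```text
time_s: 28.45
eef_pos: [0.4447, -0.2187, 0.0666]
orientation: [[0.009, 0.96, -0.281], [0.0, -0.281, -0.96], [-1.0, 0.009, -0.003]]
contact_force: [0.4, -0.1, -0.9]
grip_width: 0.0191
```

Emit:
drive_tool(
  rows=[
    [0.004,0,0,0,0,0],
    [0.008,0,0,0,0,0],
    [0.011,0,0,0,0,0],
    [0.011,0,0,0,0,0],
  ],
)

```text
time_s: 28.85
eef_pos: [0.4442, -0.2186, 0.0545]
orientation: [[0.008, 0.96, -0.281], [0.001, -0.281, -0.96], [-1.0, 0.008, -0.003]]
contact_force: [0.0, 0.8, -1.8]
grip_width: 0.0187
```

Run:
```python
from mv import *
delta([.441,-.222,.045],Rt([0,0,-1],[np.cos(-.29),np.sin(-.29),0]));o=robot.get_obs();R0=o['orientation'];print((R0.T@o['contact_force']).round(1),(R0.T@o['wrist_torque']).round(2))
s,t=[robot.snapshot(n)[:,:,::-1].copy() for n in("scene","top")]
crop(s,240,200,90,80,9,'pics/q2.png')
```

```text
t 28.85 row [0.0095, -0.0022, 0.0042] [0.31, -0.17, -0.44] n 0.2 0.1
[ 1.8 -0.2 -0.7] [-0.02 -0.14 -0.08]
```

View pics/q2.png

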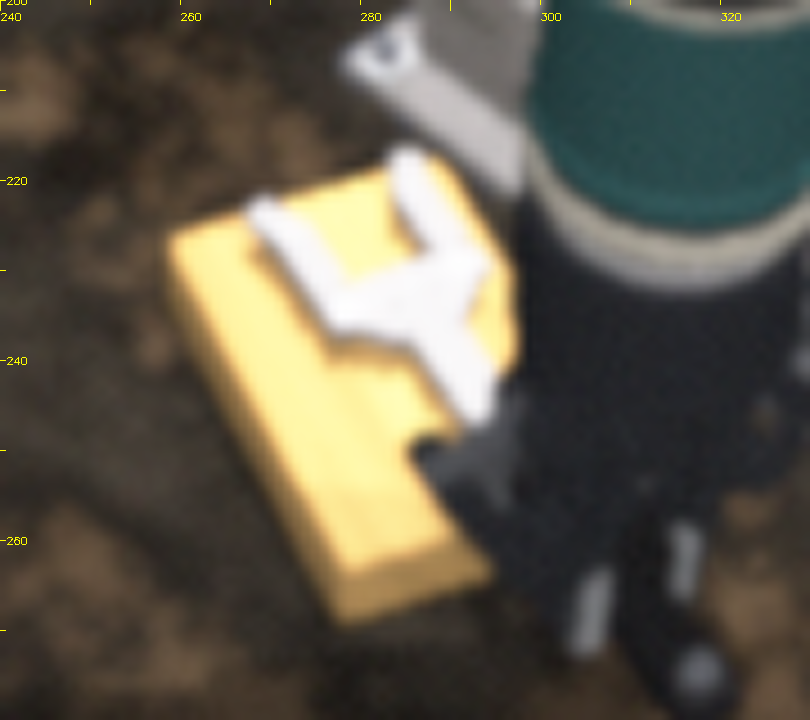

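Emit:
drive_tool(
  rows=[
    [0.002,-0.001,0.003,0,0,0],
    [0.005,-0.002,0.003,0,0,0],
    [0.005,-0.002,0.003,0,0,0],
  ],
)

```text
time_s: 29.25
eef_pos: [0.4411, -0.2211, 0.0492]
orientation: [[0.008, 0.96, -0.281], [0.001, -0.281, -0.96], [-1.0, 0.007, -0.003]]
contact_force: [-0.7, -0.1, -2.0]
grip_width: 0.0189
```

Emit:
drive_tool(
  rows=[
    [0.002,0,0,0,0,0],
    [0.003,0,0,0,0,0],
    [0.003,0,0,0,0,0],
  ],
)

```text
time_s: 29.55
eef_pos: [0.4416, -0.221, 0.0464]
orientation: [[0.008, 0.96, -0.281], [0.001, -0.281, -0.96], [-1.0, 0.008, -0.003]]
contact_force: [-0.3, 0.6, -2.2]
grip_width: 0.0191
```

Emit:
drive_tool(
  rows=[
    [0.001,0,0,0,0,0],
    [0.002,0,0,0,0,0],
    [0.002,0,0,0,0,0],
  ],
)

```text
time_s: 29.85
eef_pos: [0.4418, -0.2211, 0.0447]
orientation: [[0.009, 0.96, -0.281], [0.001, -0.281, -0.96], [-1.0, 0.008, -0.003]]
contact_force: [-1.0, -0.3, 0.7]
grip_width: 0.019
```

Emit:
drive_tool(
  rows=[
    [0.001,0,0,0,0,0],
    [0.0015,0,0,0,0,0],
    [0.0015,0,0,0,0,0],
  ],
)

```text
time_s: 30.15
eef_pos: [0.4418, -0.2213, 0.044]
orientation: [[0.009, 0.96, -0.281], [0.001, -0.281, -0.96], [-1.0, 0.008, -0.004]]
contact_force: [-2.7, 0.3, 10.9]
grip_width: 0.019
```

Run:
```python
from mv import *
o=robot.get_obs();R0=o['orientation'];print((R0.T@o['contact_force']).round(1),(R0.T@o['wrist_torque']).round(2))
s,t=[robot.snapshot(n)[:,:,::-1].copy() for n in("scene","top")]
crop(s,240,200,90,80,9,'pics/q3.png')
```

```text
[-10.9  -2.6   0.5] [-0.1   0.38 -0.67]
```

View pics/q3.png

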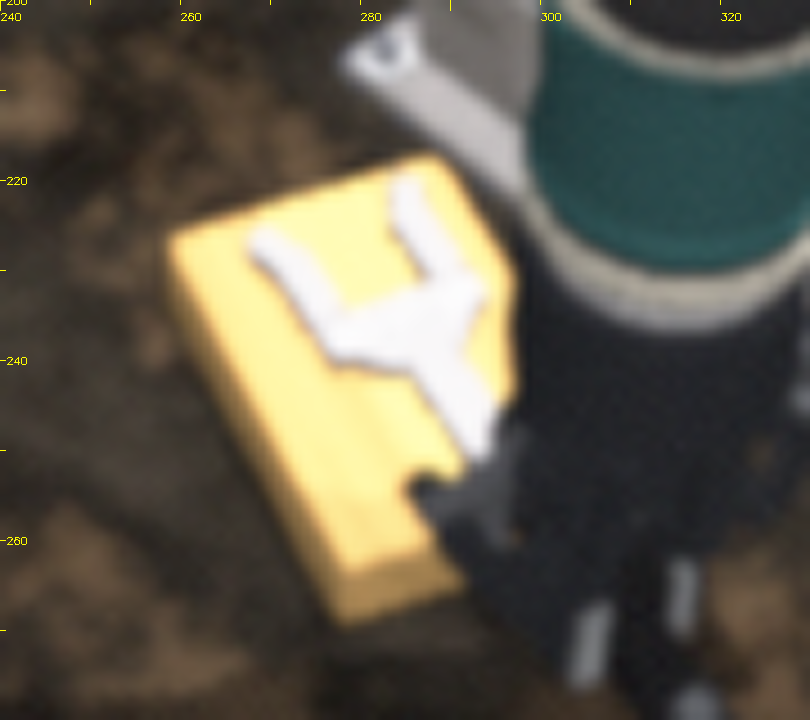

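The spanner is flat on the rest with 11 N of contact. I'll release and retreat.

Emit:
drive_tool(
  rows=[
    [-0.0008,0,0,0,0,0],
    [-0.0008,0,0,0,0,0],
    [-0.0008,0,0,0,0,0],
    [-0.0008,0,0,0,0,0],
  ],
  grip=0.4,
)

```text
time_s: 30.65
eef_pos: [0.4416, -0.221, 0.0437]
orientation: [[0.008, 0.96, -0.281], [0.0, -0.281, -0.96], [-1.0, 0.008, -0.003]]
contact_force: [-0.3, -1.2, 0.2]
grip_width: 0.0513
```

Emit:
drive_tool(
  rows=[
    [-0.01,0,0,0,0,0],
    [-0.04,0,0,0,0,0],
    [-0.08,0,0,0,0,0],
    [-0.12,0,0,0,0,0],
    [-0.16,0,0.03,0,0,0],
    [-0.2,0,0.08,0,0,0],
    [-0.2,0,0.1,0,0,0],
    [-0.2,0,0.1,0,0,0],
  ],
)

```text
time_s: 31.45
eef_pos: [0.4105, -0.322, 0.2466]
orientation: [[0.013, 0.958, -0.287], [-0.004, -0.287, -0.958], [-1.0, 0.013, -0.0]]
contact_force: [-0.4, -0.9, 0.1]
grip_width: 0.0514
```

Run:
```python
from mv import *
s,t=[robot.snapshot(n)[:,:,::-1].copy() for n in("scene","top")]
o=robot.get_obs();print(o['time_s'],o['contact_force'],o['joint_vel'].round(3))
crop(s,200,110,120,180,4,'pics/r0.png')
cv2.imwrite('pics/r1.png',cv2.resize(s,(800,600)));cv2.imwrite('pics/r2.png',cv2.resize(t,(800,600)))
crop(s,245,205,80,75,10,'pics/r3.png');crop(t,185,115,60,50,13,'pics/r4.png')
```

```text
31.55 [-0.79209539  0.53783658 -0.3710729 ] [-0.023  0.015 -0.03   0.018 -0.004 -0.003  0.002]
```

View pics/r1.png

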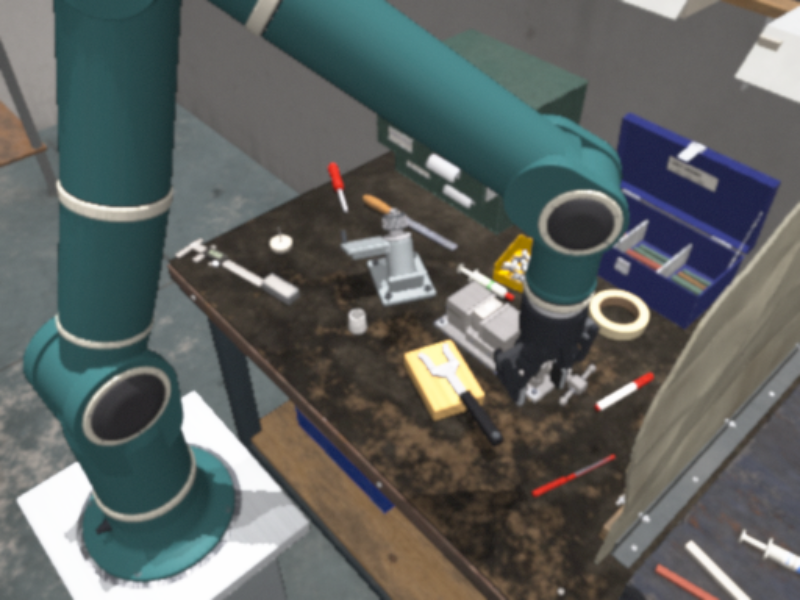

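View pics/r2.png

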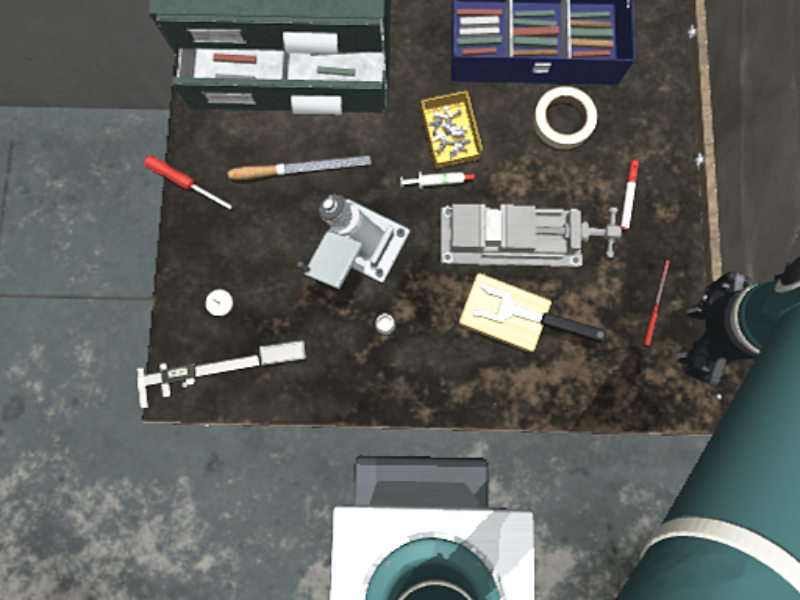

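View pics/r3.png

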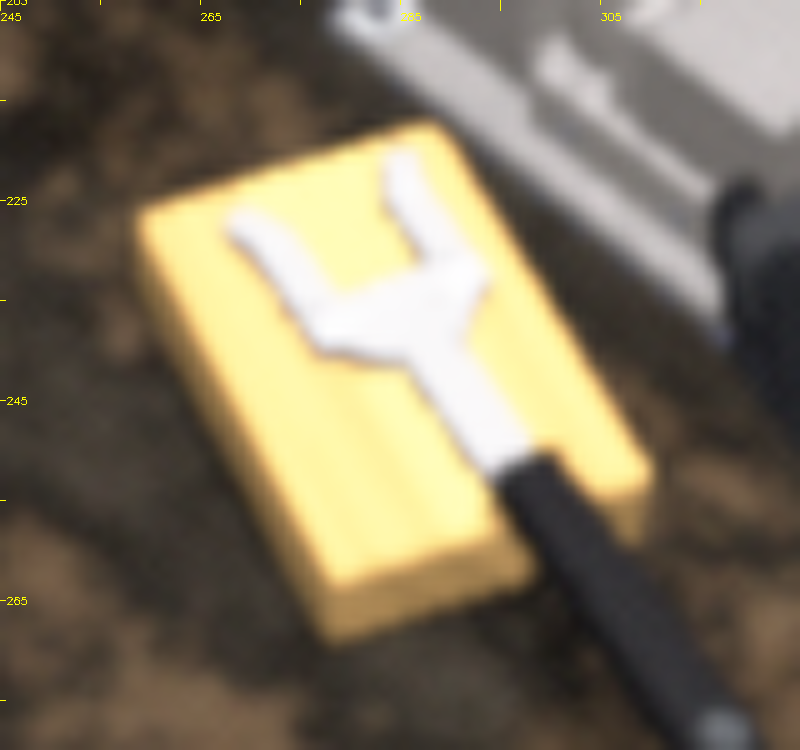

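View pics/r4.png

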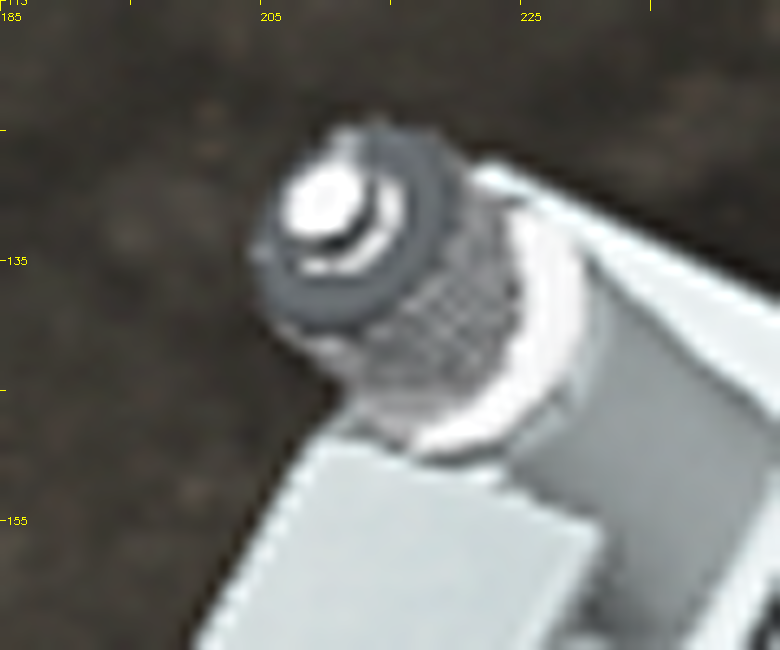

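Run:
```python
from plant import robot
print(robot.finish_job(), robot.get_obs()['time_s'])
```

```text
the job is handed in; nothing more can be done
the job is handed in; nothing more can be done
```

I put the spanner on the collar and let go, then screwed the nut clockwise until it stopped tight. I then took the spanner off, laid it back on its wooden rest and handed the job in at about 31.6 s of the 72 s allowed. The hand-in reports no verdict.

**Nut tightness:** I judged this by torque, because the joint value can't be read. The resisting torque rose to about 1.2 N m, far above the thread's 0.13 N m drag. When I turned on, the collar seems to have slipped about a quarter turn in the jaws, and the spanner sprang back from the pin. The nut mark had turned about 245° in all, which fits that. The spanner then returned to the pin and still measured on the collar to within a few mm. The torque rose again to 0.57 N m, and 0.24 N m remained while the arm held still.

**Other last checks:**
- **Spanner:** in the last pictures it lies flat and right way up on the block, in nearly its starting place.
- **Bystanders:** the cup, felt wheel and oilstone are at the same pixels as at the start.
- **Arm:** it stands clear, with under 1 N on the wrist.

**Disagreements:**
- Camera heights read about 3 mm low.
- The head's position from the cameras was about 3 mm off sideways in the robot's frame. I corrected both by comparing the pictures directly and feeling for contact.
- When I regripped the handle it was about 4 mm off from where I expected, giving a brief 21 N sideways load.

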